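# Put the goldsmith's stacked blocks back in their trays

### The job

Five of the goldsmith's blocks are piled up in two stacks on the bench: take the stacks apart and put each block upright and flat inside the tray of its own shape and size (large square, large round, small square, small round, oblong). Set them down gently: do not drop or throw any of them.

Things in the scene. Friction and masses are not known exactly. Their poses are not given: they have to be found in the camera images.
- bench_block: Large square block of plain dark steel, 62 x 62 mm, 28 mm high, about 0.8 kg. Origin at the centre of its underside, z up. x and y along its sides.
- rubber_block: Large round block of black rubber, 64 mm diameter, 28 mm high, about 0.1 kg. Origin at the centre of its underside, z up.
- doming_block: Small square brass block with four dark dimples on top, 42 x 42 mm, 28 mm high, about 0.4 kg. Origin at the centre of its underside, z up. x and y along its sides.
- disc_cutter: Small round steel block with a ring of five dark holes on top, 42 mm diameter, 28 mm high, about 0.3 kg. Origin at the centre of its underside, z up.
- oilstone: Oblong reddish-brown sharpening stone, 60 mm (along its x) x 26 mm (along its y), 28 mm high, about 0.1 kg. Origin at the centre of its underside, z up.
- tray_large_square: Large square tray for the large square steel block: 80 x 80 mm inside, 88 x 88 mm outside. Dark wooden rim 4 mm thick whose top is 8 mm above the bench; the cork floor inside is 3 mm above the bench. Fixed. Origin at the centre of its underside, on the bench, z up. x and y along its sides.
- tray_large_round: Large round tray for the round rubber block: 82 mm inside, 90 mm outside diameter. Dark wooden rim 4 mm thick whose top is 8 mm above the bench; the cork floor inside is 3 mm above the bench. Fixed. Origin at the centre of its underside, on the bench, z up.
- tray_small_square: Small square tray for the small square brass block: 60 x 60 mm inside, 68 x 68 mm outside. Dark wooden rim 4 mm thick whose top is 8 mm above the bench; the cork floor inside is 3 mm above the bench. Fixed. Origin at the centre of its underside, on the bench, z up. x and y along its sides.
- tray_small_round: Small round tray for the small round steel block: 60 mm inside, 68 mm outside diameter. Dark wooden rim 4 mm thick whose top is 8 mm above the bench; the cork floor inside is 3 mm above the bench. Fixed. Origin at the centre of its underside, on the bench, z up.
- tray_oblong: Oblong tray for the sharpening stone: inside 78 mm (along its x) x 44 mm (along its y), outside 86 x 52 mm. Dark wooden rim 4 mm thick whose top is 8 mm above the bench; the cork floor inside is 3 mm above the bench. Fixed. Origin at the centre of its underside, on the bench, z up.
Not all that is in view belongs to the job. What is shaped like the bench_block but purple or red is not meant.

How it is judged (in metres and radians):
At the end, for the whole second after the job is handed in: Each of the five blocks lies inside its own tray: its underside on the tray's floor (within 3 mm of height), upright (tilt under 0.08 rad), its centre within 14.5 mm (square and oblong) or 11.5 mm (round) of the tray's centre, released and at rest (horizontal distance between bench_block and tray_large_square below 0.0145 m and z of bench_block in the frame of tray_large_square below 0.006 m and angle between each of bench_block, rubber_block, doming_block, disc_cutter, oilstone's own z axis and vertical below 0.08 rad and linear speed of each of bench_block, rubber_block, doming_block, disc_cutter, oilstone below 0.02 m/s and horizontal distance between rubber_block and tray_large_round below 0.0115 m and z of rubber_block in the frame of tray_large_round below 0.006 m and horizontal distance between doming_block and tray_small_square below 0.0145 m and z of doming_block in the frame of tray_small_square below 0.006 m and horizontal distance between disc_cutter and tray_small_round below 0.0115 m and z of disc_cutter in the frame of tray_small_round below 0.006 m and horizontal distance between oilstone and tray_oblong below 0.0145 m and z of oilstone in the frame of tray_oblong below 0.006 m); the robot touches nothing.
It fails at once if A block is dropped or thrown: it moves faster than 0.8 m/s without the fingers holding it (a free fall of more than about 30 mm) ((linear speed of bench_block above 0.8 m/s and contact force between bench_block and the fingers below 0.02 N) or (linear speed of rubber_block above 0.8 m/s and contact force between rubber_block and the fingers below 0.02 N) or (linear speed of doming_block above 0.8 m/s and contact force between doming_block and the fingers below 0.02 N) or (linear speed of disc_cutter above 0.8 m/s and contact force between disc_cutter and the fingers below 0.02 N) or (linear speed of oilstone above 0.8 m/s and contact force between oilstone and the fingers below 0.02 N)).
It also fails if it takes over 128 s, if anything falls off the work surface, if the arm or the gripper's body presses on something with over 40 N, if the wrist force passes 120 N, or if a joint passes its speed limit or range.

### The arm

A 6-joint arm with a two-finger parallel gripper is mounted at the origin on the work surface. World frame = base frame: x ahead of the robot, y to its left, z up, the work surface at z = 0. Lengths are in mm, angles in rad, forces in N, time in s.
With the tool pointing down it reaches from about 300 to 850 mm from the base axis. Payload 4.2 kg.
Tool frame: the origin (TCP) lies at the very end of the fingers, on their centre line; the grasp point (between the pads) lies 19 mm behind it (hold_point_z is the distance from the TCP to the grasp point, in mm); z points along the fingers, y is the line along which they close (so a half turn about z gives the same grasp; the last joint's range is limited). The gripper opens to 91 mm and grips with 3 to 60 N. Pads are 32 mm wide; open, the fingers measure 118 mm over their backs; the gripper's body (76 mm by 178 mm) begins 60 mm behind the grasp point.
Start: joints at [-1.221, 0.32, 1.565, -0, 1.257, -0.02], TCP at [207.827, -536.149, 174.376] pointing down, gripper open.
Joint ranges: [-3.11, 3.11], [-0.84, 2.01], [0.21, 2.61], [-1.34, 4.49], [0.05, 2.63], [-2.56, 2.56]. Speed limits (rad/s): [2.57, 2.57, 3.14, 3.14, 3.14, 3.14].

### API

Orientations are given as a rotation vector (axis times angle).
In Python, from plant import sense, camera, calibration, finish_job, hold_point_z gives the robot as it stands. The module is installed in compiled form; this text tells all that it offers.
- The arm moves only by the tool move_arm, never from a script. Its argument "steps" is a list that holds one entry, the list of rows, each a list of 5 numbers: the shift along the tool's x, y, z in units of 40 mm (1.0 is 40 mm), then the turn about the tool's z in units of 6 degrees (1.0 is 6 degrees), then the finger opening in mm, from 0 to 91.2. A call has 1 to 10 rows; each row is the pose to reach, as a shift and turn from the pose commanded when the call began, along the tool's axes at that moment; what a row does not reach only later rows make up. A row lasts 1/12 s, in which the tool goes at most 41.7 mm and 7.16 degrees, less where a joint would pass 70% of its speed; a pose out of reach is approached as far as the arm can. A call with a gripper value outside its range is refused whole. The fingers move at their own pace and stop on an object; "force" is the grip in N (left out, the last holds). Time passes only in rows, so rows that repeat a pose let the fingers close. It gives the time, the measured TCP pose, the force, the opening and the grip force at its end, in the units of the state.
- sense(): the state, without advancing time (a new reading comes with each control period).
- camera(name): name is "side" or "top" or "wrist"; returns the picture (480x640x3 uint8, blue, green, red); there is no depth.
- calibration(name): a dict with "fov_y" (degrees; the focal length in pixels is half the picture's height over the tangent of half this angle, whatever the lens; pixels are square), "cx", "cy" (the principal point, pixels), "eye" and "orientation" of the camera in the world; the wrist camera has in their place "mount" (4x4, takes a point from camera to tool coordinates, whose origin is the TCP and whose axes are the flange's). Camera axes: x right, y down, z forward; pixel columns grow to the right and rows downward; lengths in mm; the calibration is good to about 2 mm. A picture is of the moment at which its call begins: read the wrist's pose just before it. calibration takes no time and is no camera call.
- finish_job(): hands the job in; it is judged then, once.
The state is a dict: "time_s": time; "joints": joint angles; "qd": joint speeds; "effort": joint torques, N m; "tool_pos": TCP position; "tcp_rot": TCP orientation; "ft_force": force on the tool from outside, world axes, zero at the start; "moment": the same for the moment, N m; "opening": opening from 0.0 (shut) to 1.0 (fully open); "grasp_force": force on a finger pad.
Only numpy, scipy, OpenCV 4.12 (cv2) and the standard library are available. Lean on these libraries where they do the work, as an engineer would, in place of code of your own. Each camera call takes 0.05 s, during which the arm holds its last target. There are 200 camera calls.

## Working session

There is one attempt and no reset: what is moved stays moved. The work goes in short steps, Python scripts to look and compute and a tool call to move; the robot and the scene stay as the last step left them, time stands still between calls to the robot, and variables do not carry over. Pictures are saved under pics/ and viewed, at most 14 in all, crops included, and the job is handed in when it is done.

Besides the shell and the picture viewer there is one more tool, called as name(argument=value, ...) on one line, values as JSON. move_arm: Moves the arm, as the interface text tells. Its arguments: {"type":"object","properties":{"steps":{"type":"array"},"force":{"type":"number"}},"required":["steps"]}

```bash
mkdir -p pics; cat > h.py <<'E'
import numpy as np, cv2
from scipy.spatial.transform import Rotation as R
from plant import sense, camera, calibration, finish_job, hold_point_z
def cam(name,s=None):
    c=calibration(name); f=240/np.tan(np.radians(c['fov_y'])/2)
    if name=='wrist':
        s=s or sense(); T=np.eye(4); T[:3,:3]=R.from_rotvec(s['tcp_rot']).as_matrix(); T[:3,3]=s['tool_pos']
        M=T@np.array(c['mount']); return f,c['cx'],c['cy'],M[:3,3],M[:3,:3]
    o=np.array(c['orientation'],float)
    Rm=o if o.shape==(3,3) else (R.from_rotvec(o).as_matrix() if o.size==3 else R.from_quat(o).as_matrix())
    return f,c['cx'],c['cy'],np.array(c['eye'],float),Rm
def ray(C,u,v):
    f,cx,cy,e,Rm=C; return e,Rm@np.array([(u-cx)/f,(v-cy)/f,1.])
def onz(C,u,v,z):
    e,d=ray(C,u,v); return e+d*(z-e[2])/d[2]
def meet(a,b):
    (e,d),(g,h)=a,b; t=np.linalg.lstsq(np.c_[d,-h],g-e,rcond=None)[0]
    p,q=e+d*t[0],g+h*t[1]; return (p+q)/2,np.linalg.norm(p-q)
def px(C,p):
    f,cx,cy,e,Rm=C; q=Rm.T@(np.array(p)-e); return cx+f*q[0]/q[2],cy+f*q[1]/q[2]
E
python3 - <<'E'
from h import *
for n in('top','side','wrist'):
    cv2.imwrite(f'pics/{n}0.png',camera(n)); print(n,calibration(n))
print(sense()); print(hold_point_z)
E
```

```text
top {'fov_y': 54.38002471166707, 'cx': 311.10270752081385, 'cy': 243.49488601123159, 'eye': array([ 282.23032587,   80.38977074, 1237.94567873]), 'orientation': array([-2.16115477,  2.11155475, -0.20836131])}
side {'fov_y': 51.03074124895023, 'cx': 319.28080183823744, 'cy': 233.3311700456535, 'eye': array([160.84916372, 753.55307736, 716.75349752]), 'orientation': array([-0.57503827,  2.64475655, -1.20723907])}
wrist {'fov_y': 64.75972540232675, 'cx': 318.84551454373445, 'cy': 236.47795002210734, 'mount': array([[-9.75793461e-04, -9.69500375e-01, -2.45087884e-01,
         6.93069244e+01],
       [ 9.99999452e-01, -1.03903605e-03,  1.28741226e-04,
        -5.50435628e-01],
       [-3.79469814e-04, -2.45087624e-01,  9.69500857e-01,
        -2.10517550e+02],
       [ 0.00000000e+00,  0.00000000e+00,  0.00000000e+00,
         1.00000000e+00]])}
{'time_s': 0.15, 'joints': array([-1.22100893e+00,  3.20150609e-01,  1.56538268e+00, -2.18641136e-05,
        1.25742040e+00, -2.00144290e-02]), 'qd': array([ 9.77686346e-05, -2.04209185e-03, -3.66651080e-03, -5.94086098e-04,
       -1.13495066e-03,  3.59861538e-04]), 'effort': array([-3.06074526e-04, -4.12772512e+01, -2.32155597e+01,  7.26759690e-02,
        4.33733698e-02, -1.03256971e-04]), 'tool_pos': array([ 207.65897779, -535.72554315,  173.71652699]), 'tcp_rot': array([-3.08672424e+00, -5.77343307e-01,  3.82975651e-04]), 'ft_force': array([ 0.61056739, -0.10030727,  0.33752669]), 'moment': array([ 0.02957608,  0.0017504 , -0.00800602]), 'grasp_force': 0.0, 'opening': 0.9996881223757654}
18.8
```

View pics/top0.png

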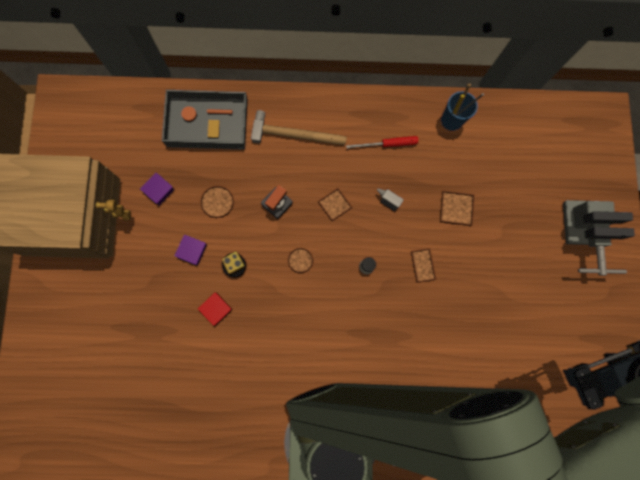

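View pics/side0.png

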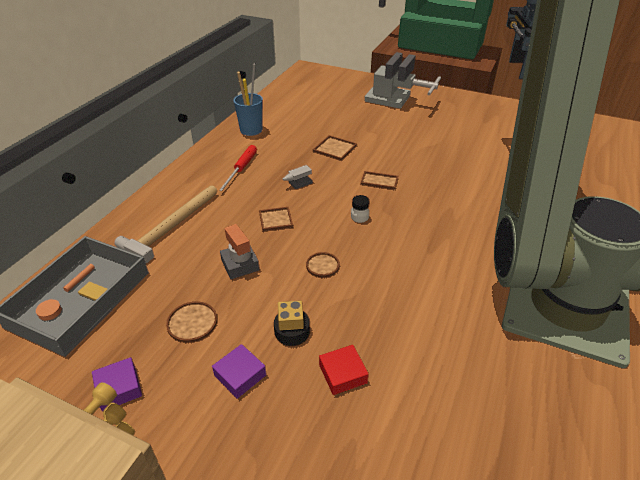

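Candidate stacks: A at top (277,202) / side (240,255) with the stone on dark blocks; B at top (234,264) / side (291,320) with brass on black. The purple and red squares are decoys. I'll enlarge both to confirm.

```bash
python3 - <<'E'
from h import *
t=cv2.imread('pics/top0.png'); s=cv2.imread('pics/side0.png')
r=lambda i:cv2.resize(i,(400,300),interpolation=cv2.INTER_CUBIC)
a=np.hstack([r(s[215:290,190:290]),r(s[285:360,240:340])]); b=np.hstack([r(t[172:232,237:317]),r(t[235:295,194:274])])
cv2.imwrite('pics/crop.png',np.vstack([a,b]))
T,S=cam('top'),cam('side')
# trays: cork mask centroids, both views
def blobs(im):
    h=cv2.cvtColor(im,cv2.COLOR_BGR2HSV)
    m=cv2.inRange(im,(70,110,150),(140,190,235))
    n,l,st,c=cv2.connectedComponentsWithStats(m)
    return [(c[i].round(1),st[i,4]) for i in range(1,n) if st[i,4]>100]
print(t[208,457],t[202,217],t[202,310],t[330,130])
for im,C in((t,T),(s,S)):
    for c,a in blobs(im): print(c,a,onz(C,*c,3).round(1))
for a,b,n in(((457,208.5),(335,147),'LS'),((217,202),(192,321.5),'LR'),((335,205),(276,219),'SS'),((300.5,260.5),(322.5,265),'SR'),((423.5,265.5),(379.5,181),'OB'),((277,195),(236,238),'stone'),((234,262),(290,309),'dome')):
    print(n,*meet(ray(T,*a),ray(S,*b)))
E
```

```text
[ 62 101 150] [ 61 100 148] [ 40  75 125] [ 37  69 117]
[308.7 133.3] 216 [817.3  74.8   3. ]
[ 46.7 170.3] 1892 [688.7 788.    3. ]
[392.7 197.7] 129 [ 636.8 -159.8    3. ]
[ 45.6 215.9] 3165 [561.1 775.5   3. ]
[ 10.7 229.1] 122 [522.6 863.2   3. ]
[345.   30.7] 5949 [  930.1 -1178.      3. ]
[268.7  69.5] 278 [1025.2 -712.6    3. ]
[232.1 160.1] 3212 [ 831.9 -166.     3. ]
[274.4  86.4] 118 [ 942.6 -601.6    3. ]
[344.2  88.7] 119 [ 728.2 -680.1    3. ]
[316.2 247.1] 2539 [491.5  47.8   3. ]
[436.8 316.7] 11064 [213.2 126.9   3. ]
[457.4 132. ] 177 [ 330.8 -553.8    3. ]
[631.  135.8] 184 [-114.4 -733.     3. ]
[427.8 139.1] 193 [ 396.3 -481.1    3. ]
[343.8 168.7] 629 [ 551.6 -249.3    3. ]
[334.8 147.1] 386 [ 613.7 -336.     3. ]
[271.4 163.8] 329 [ 730.2 -193.     3. ]
[625.6 185.2] 501 [-100.  -466.7    3. ]
[155.9 183.5] 397 [945.5   1.3   3. ]
[379.4 179.8] 255 [ 452.8 -240.3    3. ]
[185.  232.5] 707 [770.6 123.3   3. ]
[245.7 189.6] 145 [732.2 -68.    3. ]
[286.7 197.6] 102 [627.5 -80.4   3. ]
[219.8 224.5] 320 [716.7  69.    3. ]
[390.3 263.7] 751 [334.   30.7   3. ]
[275
[... 821 characters left out ...]
6 [171.1 289.1   3. ]
[101.4 389. ] 116 [662.9 494.6   3. ]
[601.9 415.7] 764 [-65.5 212.7   3. ]
[173.3 429. ] 225 [516.9 502.    3. ]
[284.  454.3] 287 [348.4 467.3   3. ]
[456.2 458.2] 485 [121.9 370.1   3. ]
[584.9 465.9] 158 [-45.9 305.5   3. ]
LS [ 611.84338254 -335.69256733    3.70795582] 2.1499585856486276
LR [612.46362648 319.95076032   1.65867239] 0.6168166545389684
SS [613.0934222   -1.48891564   1.18197637] 1.345867484956044
SR [457.79495397  88.79515636   0.66112965] 1.2308507162626374
OB [ 452.29595243 -241.78323162   -1.48819296] 0.6934630289419967
stone [616.21106606 152.89432104  67.72063618] 2.3990942277231952
dome [442.67345855 258.06242567  52.3867806 ] 1.5915130812730465
```

View pics/crop.png

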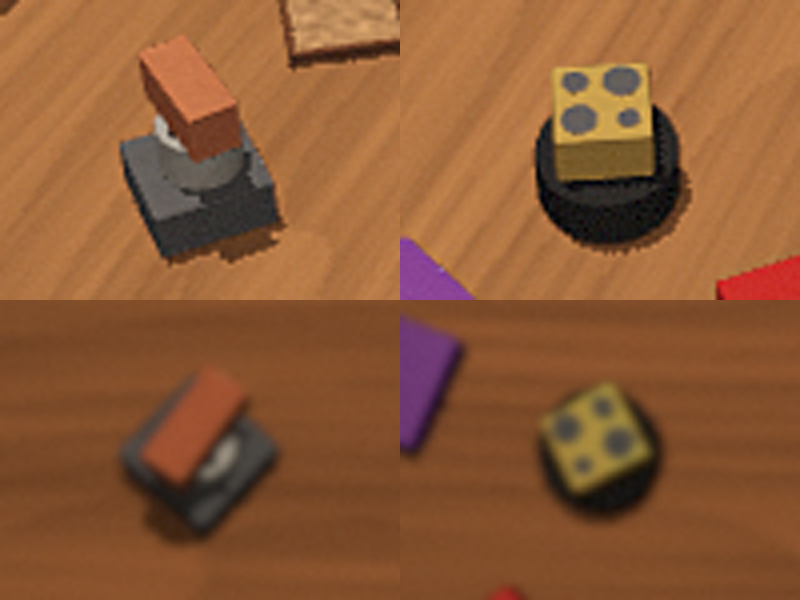

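Confirmed: stack A (side crop left) is the stone on the grey round cutter on the dark steel square. Stack B is the dimpled brass on the black rubber. The purple and red squares are not meant.

```bash
cat >> h.py <<'E'
def rect(C,m,z,frame=None):
    """largest blob of mask -> centre, sides, yaw(deg, of long side) on plane z"""
    cs,_=cv2.findContours(m,cv2.RETR_EXTERNAL,cv2.CHAIN_APPROX_NONE); c=max(cs,key=cv2.contourArea)[:,0,:]
    P=np.array([onz(C,u,v,z)[:2] for u,v in c],np.float32)
    (x,y),(w,h),a=cv2.minAreaRect(cv2.convexHull(P))
    if w<h: w,h,a=h,w,a+90
    return np.round([x,y,w,h,(a+90)%180-90],1)
def go(x,y,z,yaw=None,s=None,per=180):
    """deltas for move_arm from present pose; yaw = deg of tool x in world, mod per"""
    s=s or sense(); Rm=R.from_rotvec(s['tcp_rot']).as_matrix()
    d=Rm.T@(np.array([x,y,z])-s['tool_pos'])/40; cur=np.degrees(np.arctan2(Rm[1,0],Rm[0,0]))
    t=0 if yaw is None else -((yaw-cur+per/2)%per-per/2)
    print('shift',d.round(3),'turn',round(t/6,2),'tcp',s['tool_pos'].round(1),'yaw',round(cur,1),'j6',s['joints'][5].round(2),'t',s['time_s'])
E
python3 - <<'E'
from h import *
t=cv2.imread('pics/top0.png'); T=cam('top')
b=cv2.GaussianBlur(t,(3,3),0).astype(int)
def win(m,u,v,r):
    o=np.zeros(m.shape,np.uint8); o[v-r:v+r,u-r:u+r]=m[v-r:v+r,u-r:u+r]*255; return o
cork=(b[...,0]>50)&(b[...,2]>115)
for n,u,v,r in(('LS',457,208,25),('LR',217,202,24),('SS',335,205,22),('SR',300,260,20),('OB',423,265,22)):
    print(n,rect(T,win(cork,u,v,r),3))
red=(b[...,2]>130)&(b[...,0]<65)&(b[...,2]>1.9*b[...,1]); print('stone',rect(T,win(red,277,196,22),84))
ye=(b[...,2]>95)&(b[...,1]>75)&(b[...,0]<75); print('dome',rect(T,win(ye,234,262,18),56))
go(616-60,153,260)
E
```

```text
LS [ 612.3 -334.4   75.5   75.2   84.6]
LR [612.9 320.4  75.6  75.5  77.1]
SS [ 6.145e+02  3.000e-01  5.660e+01  5.530e+01 -5.410e+01]
SR [457.1  90.9  52.8  51.5  19.9]
OB [ 452.3 -238.6   74.    39.9   10.7]
stone [608.2 156.3  54.3  20.2 -34.1]
dome [452.4 259.3  89.4  72.8 -87.5]
shift [ 14.343 -12.909  -2.139] turn 0.0 tcp [ 207.7 -535.7  173.7] yaw 21.2 j6 -0.02 t 0.15
```

move_arm(steps=[[[0.6,-0.5,-0.6,0,60],[1.4,-1.1,-0.7,0,60],[2.2,-1.75,-0.7,0,60],[3.0,-2.4,-0.7,0,60],[3.8,-3.0,-0.7,0,60],[4.6,-3.65,-0.7,0,60],[5.4,-4.3,-0.7,0,60],[6.2,-4.9,-0.7,0,60],[7.0,-5.55,-0.7,0,60],[7.8,-6.2,-0.7,0,60]]])

```text
time_s: 0.98
tool_pos: [409.5, -190.3, 202.3]
tcp_rot: [3.088, 0.577, 0.0]
ft_force: [1.5, -0.8, -0.4]
opening: 0.654
grasp_force: 0.0
```

move_arm(steps=[[[0.8,-0.65,0,1,60],[1.6,-1.3,0,2,60],[2.4,-1.9,0,3,60],[3.2,-2.55,0,4,60],[4.0,-3.2,0,5,60],[4.8,-3.8,0,6,60],[5.6,-4.45,0,7,60],[6.4,-5.1,0,8,60],[7.2,-5.7,0,9,60],[7.86,-6.25,0,9.2,60]]])

```text
time_s: 1.82
tool_pos: [612.6, 156.6, 201.9]
tcp_rot: [3.002, -0.924, -0.0]
ft_force: [1.4, -0.2, -0.1]
opening: 0.659
grasp_force: 0.0
```

```bash
python3 - <<'E'
from h import *
go(608,156,200,-34); print(sense()['joints'].round(2))
cv2.imwrite('pics/w1.png',camera('wrist'))
E
```

```text
shift [-0.086  0.078  0.047] turn -0.03 tcp [612.6 156.6 201.9] yaw -34.2 j6 2.4 t 1.8167
[ 0.23  0.4   1.38 -0.    1.37  2.4 ]
```

View pics/w1.png

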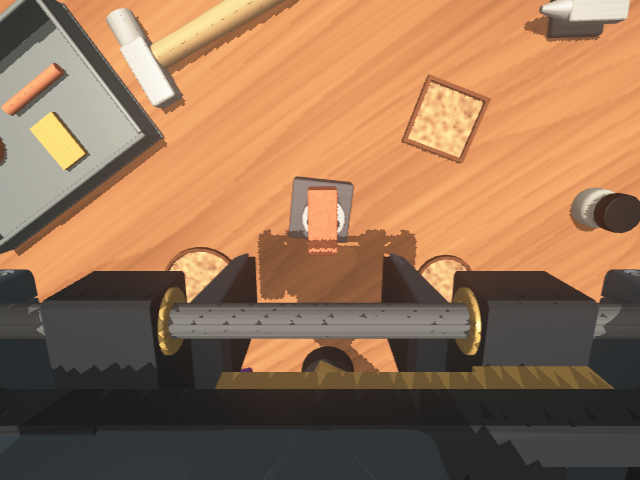

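The wrist view shows the stone at (322,217) with its long side up the picture, the disc cutter ring under it at about (335,218), and the steel block at (321,210). The small square tray is at (446,118).

```bash
python3 - <<'E'
from h import *
s=sense();W=cam('wrist',s);T=cam('top');S=cam('side'); w=cv2.imread('pics/w1.png')
print('tcp px',px(W,s['tool_pos']), 'under',px(W,[612,156,84]))
h=cv2.cvtColor(w,cv2.COLOR_BGR2HSV); roi=np.zeros(w.shape[:2],np.uint8); roi[180:255,300:345]=255
print(h[210,322],h[245,322],h[150,322],h[217,338],h[200,300])
m=cv2.inRange(h,(0,130,200),(11,255,255))&roi
print(rect(W,m,84), cv2.boundingRect(m))
# corner of stone top: two views, wrist corners vs top centre
c=np.array([322,214]); print(meet(ray(W,*c),ray(T,277,196)), meet(ray(W,*c),ray(S,237,240)))
# steel block far edge & trays
for n,p in(('steelL',(294,178)),('steelR',(353,183))): print(n,onz(W,*p,28))
g=cv2.GaussianBlur(w,(3,3),0); cm=np.zeros(w.shape[:2],np.uint8); cm[80:158,405:488]=cv2.inRange(g,(95,150,200),(255,255,255))[80:158,405:488]
print('SS',rect(W,cm,3), g[118,446],g[150,380])
E
python3 - <<'E'
import cv2;w=cv2.imread('pics/w1.png')
cv2.imwrite('pics/w1c.png',cv2.resize(w[165:265,260:390],(780,600),interpolation=cv2.INTER_NEAREST))
E
```

```text
tcp px (np.float64(320.13362309062757), np.float64(262.2024321281817)) under (np.float64(330.3518623132133), np.float64(219.909506342281))
[ 12 136 253] [  8 151 167] [ 13 142 242] [ 19  36 228] [ 11  41 155]
[619.4 159.9  44.7  25.  -33.9] (308, 190, 30, 63)
(array([616.71341935, 157.52467968,  62.29503088]), np.float64(7.8627725922634735)) (array([614.32241876, 158.36733386,  66.02910722]), np.float64(8.5294078592981))
steelL [657.8200908  167.97265235  28.        ]
steelR [620.52265957 121.45940584  28.        ]
SS [618.6   8.   59.3  58.8 -53.8] [153 222 253] [101 158 235]
```

View pics/w1c.png

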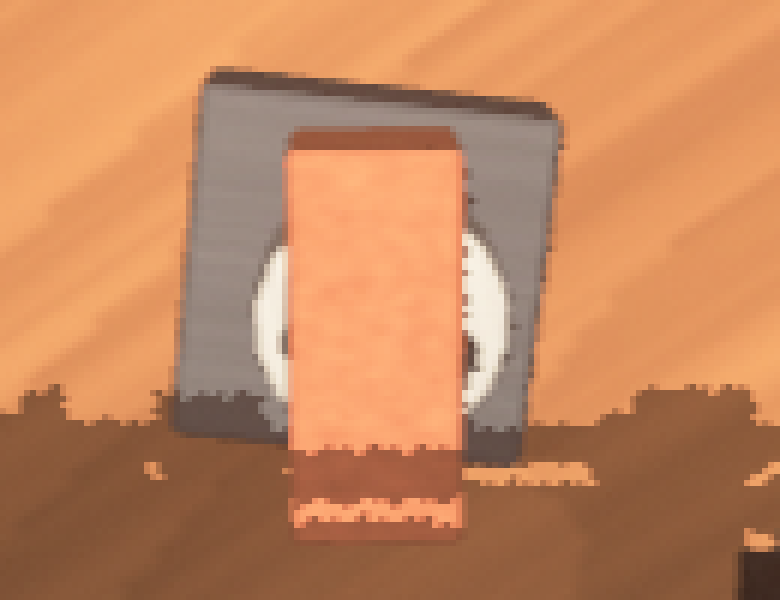

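The enlarged crop shows the stone centred over the cutter, with its sides vertical in the picture. The square tray measured from this view is off the other views by about 8 mm, so I'll retake it at rest.

```bash
python3 - <<'E'
from h import *
T=cam('top');S=cam('side')
s=sense();W=cam('wrist',s); w=camera('wrist'); cv2.imwrite('pics/w2.png',w); print(s['tool_pos'],s['tcp_rot'],s['qd'].round(3), np.abs(w.astype(int)-cv2.imread('pics/w1.png')).mean())
g=cv2.GaussianBlur(w,(3,3),0); cm=np.zeros(w.shape[:2],np.uint8); cm[80:158,405:488]=cv2.inRange(g,(95,150,200),(255,255,255))[80:158,405:488]
print('SS',rect(W,cm,3))
c=cv2.findContours(cm,0,1)[0]; c=max(c,key=cv2.contourArea); print(cv2.minAreaRect(c))
for n,p in(('SS top',[614.5,.3,3]),('SS sT',[613,-1.5,3]),('LR',[612.7,320,3]),('SR',[457.5,90,3])): print(n,px(W,p))
E
```

```text
[616.02141034 163.65947945 200.78270264] [-2.99891258e+00  9.13792534e-01 -1.45295046e-03] [-0.057 -0.051  0.121 -0.04   0.022 -0.172] 8.776293402777778
SS [613.4  -0.8  59.4  59.2 -53.8]
((454.78314208984375, 119.25221252441406), (56.416297912597656, 62.13786697387695), 22.2490234375)
SS top (np.float64(453.35731414422344), np.float64(119.30350318790512))
SS sT (np.float64(455.606368083628), np.float64(119.54546827439086))
LR (np.float64(209.61297724417074), np.float64(282.9022731040011))
SR (np.float64(451.20206478282216), np.float64(283.7520962944658))
```

move_arm(steps=[[[0,0,0,0,60],[0,0,0,0,60],[0,0,0,0,60],[0,0,0,0,60],[0,0,0,0,60]]])

```text
time_s: 2.33
tool_pos: [611.6, 153.4, 202.9]
tcp_rot: [-3.003, 0.921, -0.001]
ft_force: [-0.2, -0.4, 0.0]
opening: 0.66
grasp_force: 0.0
```

```bash
python3 - <<'E'
from h import *
T=cam('top');S=cam('side')
s=sense();W=cam('wrist',s); w=camera('wrist'); cv2.imwrite('pics/w3.png',w); print(s['tool_pos'],s['qd'].round(3))
print(px(W,[610,156,84]))
cv2.imwrite('pics/w3c.png',cv2.resize(w[165:265,260:390],(780,600),interpolation=cv2.INTER_NEAREST))
E
```

```text
[611.59498036 153.41912772 202.85234633] [ 0.004  0.002 -0.005 -0.    -0.001  0.001]
(np.float64(318.364373801787), np.float64(223.69733873457406))
```

View pics/w3c.png

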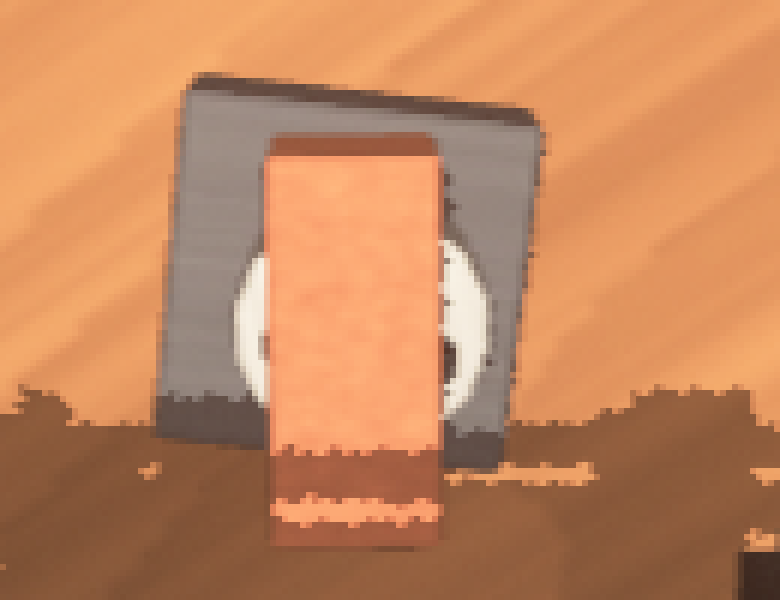

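The crop shows the stone's top face at corners (266,155) to (442,547), so its centre is at picture (319.0,223.5). The cutter shows on both sides of it.

```bash
python3 - <<'E'
from h import *
T=cam('top');S=cam('side')
s=sense();W=cam('wrist',s)
print('stone 2view',meet(ray(W,319,223.5),ray(S,237.3,235)),meet(ray(W,319,223.5),ray(T,276.3,196)))
P=lambda a,b:(260+a/6,165+b/6)
for z in(84,):
  c=np.array([onz(W,*P(*q),z) for q in((266,155),(440,155),(442,547),(268,547))]); print(c.mean(0),np.linalg.norm(c[0]-c[1]),np.linalg.norm(c[1]-c[2]),np.degrees(np.arctan2(*(c[0]-c[3])[1::-1])))
c=np.array([onz(W,*P(*q),28) for q in((185,90),(540,123),(505,467),(155,436))]); print('steel',c.mean(0),[np.linalg.norm(c[i]-c[i-1]) for i in range(4)],np.degrees(np.arctan2(*(c[0]-c[3])[1::-1])))
l,r=onz(W,*P(234,325),56),onz(W,*P(492,325),56); print('cutter',(l+r)/2,np.linalg.norm(l-r))
a=(onz(W,*P(354,351),84)); go(a[0],a[1],60,-34)
E
```

```text
stone 2view (array([608.92230624, 155.85119123,  80.00759445]), np.float64(0.712111577854187)) (array([609.94893709, 154.75212414,  84.6491973 ]), np.float64(1.5211521441652478))
[609.38012172 155.94891858  84.        ] 25.26101899098911 59.47785270926578 -34.38721502986949
steel [610.66843633 156.7056227   28.        ] [np.float64(60.575613081519144), np.float64(60.24833412945769), np.float64(60.51037978174327), np.float64(61.6573375701601)] -40.15548103593003
cutter [607.62854563 155.40240817  56.        ] 41.39848617862929
shift [-0.066 -0.016  3.571] turn -0.01 tcp [611.7 153.6 202.8] yaw -34.1 j6 2.39 t 2.3833
```

move_arm(steps=[[[-0.03,0,0.5,0,56],[-0.05,0,1.2,0,56],[-0.07,0,1.9,0,56],[-0.07,0,2.5,0,56],[-0.07,0,3.0,0,56],[-0.07,0,3.3,0,56],[-0.07,0,3.5,0,56],[-0.07,0,3.55,0,56],[-0.07,0,3.55,0,56],[-0.07,0,3.55,0,56]]])

```text
time_s: 3.22
tool_pos: [610.4, 156.2, 61.4]
tcp_rot: [-3.003, 0.919, -0.003]
ft_force: [-0.5, 0.1, 0.9]
opening: 0.617
grasp_force: 0.0
```

move_arm(steps=[[[0,0,0,0,40],[0,0,0,0,34],[0,0,0,0,30],[0,0,0,0,27],[0,0,0,0,24],[0,0,0,0,20],[0,0,0,0,20],[0,0,0,0,20],[0,0,0,0,20],[0,0,0,0,20]]], force=15)

```text
time_s: 4.05
tool_pos: [609.6, 156.1, 60.3]
tcp_rot: [3.004, -0.919, 0.0]
ft_force: [-0.5, -0.4, 0.8]
opening: 0.22
grasp_force: 0.0
```

```bash
python3 - <<'E'
from h import *
s=sense();print(s['opening']*91.2,s['grasp_force'],s['ft_force'],s['tool_pos']); go(452.3,-240,120,10.7)
E
```

```text
20.069509738900145 0.0 [-0.49757627 -0.44987659  0.83496615] [609.56819285 156.13796928  60.28629231]
shift [ 2.281 10.409 -1.492] turn -7.45 tcp [609.6 156.1  60.3] yaw -34.0 j6 2.4 t 4.05
```

```bash
python3 - <<'E'
from h import *
a=camera('wrist'); s=camera('side')
cv2.imwrite('pics/p4.png',np.hstack([cv2.resize(a,(400,300)),cv2.resize(s[160:310,140:340],(400,300),interpolation=cv2.INTER_CUBIC)]))
E
```

```text
(no output)
```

View pics/p4.png

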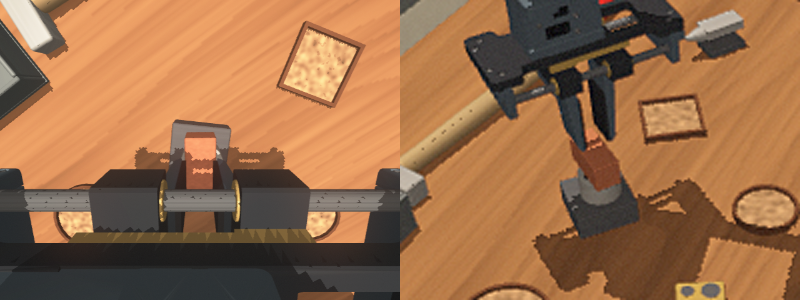

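```bash
python3 - <<'E'
from h import *
S=cam('side');s=sense();Rm=R.from_rotvec(s['tcp_rot']).as_matrix()
im=camera('side');k=6;x0,y0=195,185
c=cv2.resize(im[y0:y0+100,x0:x0+100],(600,600),interpolation=cv2.INTER_CUBIC)
for y,z,col in((10,0,(0,255,0)),(-10,0,(0,255,0)),(0,0,(255,0,0))):
    u,v=px(S,s['tool_pos']+Rm@[0,y,z]); print(u,v); cv2.circle(c,(int((u-x0)*k),int((v-y0)*k)),4,col,-1)
for q in((30,13),(30,-13),(-30,-13),(-30,13)):
  for z in(56,84):
    th=np.radians(-34); u,v=px(S,[609.4+q[0]*np.cos(th)-q[1]*np.sin(th),156+q[0]*np.sin(th)+q[1]*np.cos(th),z]); cv2.circle(c,(int((u-x0)*k),int((v-y0)*k)),3,(255,255,0),-1)
cv2.imwrite('pics/p5.png',c)
E
```

```text
242.5345273719165 240.8638082944533
233.1396533655268 244.44504148012834
237.85590755289044 242.64725196252772
```

View pics/p5.png

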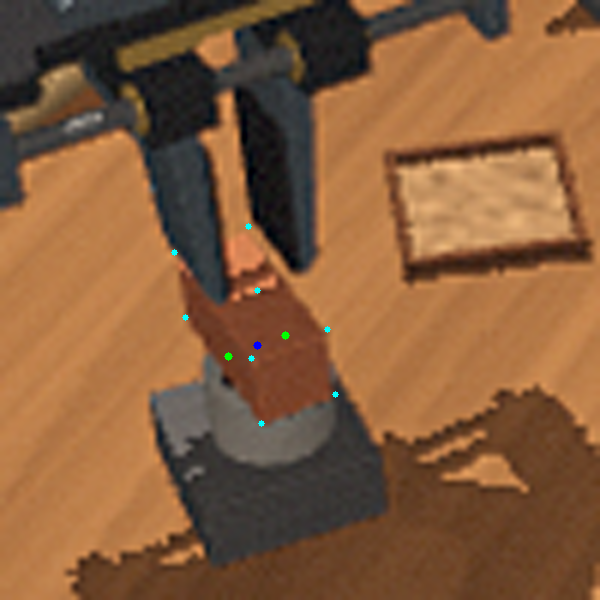

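The crop shows the stone exactly where I measured it (cyan points). The fingertips, at (220,300) and (302,270), stand about 20 mm higher than the stated TCP (blue dot) and closed just above the stone. I'll open, go about 20 mm lower and close again.

move_arm(steps=[[[0,0,-0.1,0,60],[0,0,-0.1,0,60],[0,0,-0.1,0,60],[0,0,-0.1,0,60],[0,0,-0.1,0,60],[0,0,0.1,0,60],[0,0,0.2,0,60],[0,0,0.3,0,60],[0,0,0.4,0,60],[0,0,0.45,0,60]]])

```text
time_s: 5.03
tool_pos: [609.0, 156.0, 41.3]
tcp_rot: [3.003, -0.919, -0.002]
ft_force: [-0.5, 0.9, 0.4]
opening: 0.655
grasp_force: 0.0
```

move_arm(steps=[[[0,0,0,0,50],[0,0,0,0,40],[0,0,0,0,35],[0,0,0,0,30],[0,0,0,0,25],[0,0,0,0,20],[0,0,0,0,20],[0,0,0,0,20],[0,0,0,0,20],[0,0,0,0,20]]])

```text
time_s: 5.87
tool_pos: [609.7, 156.1, 42.5]
tcp_rot: [-3.004, 0.919, -0.0]
ft_force: [-0.2, -0.7, 2.2]
opening: 0.278
grasp_force: 15.0
```

```bash
python3 - <<'E'
from h import *
s=sense();print(s['opening']*91.2,s['grasp_force'],s['ft_force'],s['tool_pos']); go(452.3,-240,120,10.7)
E
```

```text
25.30827917393317 15.000449270009995 [-0.1909241  -0.66575637  2.16690126] [609.6656378  156.11814383  42.53784551]
shift [ 2.279 10.409 -1.937] turn -7.45 tcp [609.7 156.1  42.5] yaw -34.0 j6 2.4 t 5.8667
```

The stone is held: opening 25 mm and 15 N. Next I lift it and carry it to the oblong tray.

move_arm(steps=[[[0,0,-0.2,0,20],[0,0,-0.5,0,20],[0,0,-0.9,0,20],[0,0.2,-1.3,0,20],[0.1,0.6,-1.6,0,20],[0.25,1.2,-1.8,0,20],[0.45,2.0,-1.9,0,20],[0.6,2.8,-1.9,0,20],[0.8,3.6,-1.9,0,20],[0.95,4.4,-1.9,0,20]]])

```text
time_s: 6.7
tool_pos: [541.4, -13.1, 118.7]
tcp_rot: [3.004, -0.919, 0.001]
ft_force: [-0.4, -0.7, -1.5]
opening: 0.28
grasp_force: 15.0
```

move_arm(steps=[[[0.17,0.8,0,-0.7,20],[0.35,1.6,0,-1.4,20],[0.52,2.4,0,-2.2,20],[0.7,3.2,0,-3.0,20],[0.85,4.0,0,-4.0,20],[1.05,4.7,0,-5.0,20],[1.15,5.3,0,-6.0,20],[1.25,5.7,0,-6.7,20],[1.3,5.9,0,-7.2,20],[1.33,6.01,0,-7.45,20]]])

```text
time_s: 7.53
tool_pos: [450.6, -241.8, 118.6]
tcp_rot: [3.128, 0.292, -0.001]
ft_force: [-0.1, -0.3, -0.8]
opening: 0.281
grasp_force: 15.0
```

move_arm(steps=[[[0,0,0,0,20],[0,0,0,0,20],[0,0,0,0,20],[0,0,0,0,20],[0,0,0,0,20],[0,0,0,0,20]]])

```text
time_s: 8.03
tool_pos: [452.3, -239.7, 118.4]
tcp_rot: [3.128, 0.293, -0.0]
ft_force: [0.1, 0.5, -1.5]
opening: 0.277
grasp_force: 15.0
```

```bash
python3 - <<'E'
from h import *
s=sense();W=cam('wrist',s);w=camera('wrist')
print(s['opening']*91.2,s['grasp_force'],s['qd'].round(3)); go(452.4,-240.2,-10,10.7)
q=[px(W,[452.4+a*np.cos(.187)-b*np.sin(.187),-240.2+a*np.sin(.187)+b*np.cos(.187),8]) for a,b in((43,26),(43,-26),(-43,-26),(-43,26))]
for a in q: cv2.circle(w,(int(a[0]),int(a[1])),3,(255,255,0),-1)
cv2.imwrite('pics/w6.png',w); print(np.round(q))
E
```

```text
25.240028859037434 14.99910369515419 [-0.     0.002 -0.002  0.001  0.001  0.001]
shift [-1.000e-03  1.200e-02  3.209e+00] turn 0.0 tcp [ 452.4 -239.7  118.4] yaw 10.7 j6 0.87 t 8.0833
[[289. 173.]
 [351. 173.]
 [349. 270.]
 [291. 270.]]
```

View pics/w6.png

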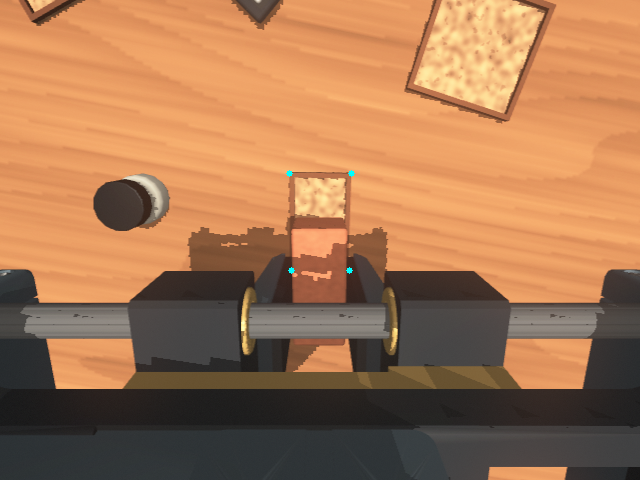

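The tray's measured outline (cyan, corners (289,173) to (349,270)) fits the rim, and the stone is aligned with it.

move_arm(steps=[[[0,0,0.3,0,20],[0,0,0.8,0,20],[0,0,1.3,0,20],[0,0,1.8,0,20],[0,0,2.25,0,20],[0,0,2.6,0,20],[0,0,2.85,0,20],[0,0,3.0,0,20],[0,0,3.1,0,20],[0,0,3.12,0,20]]])

```text
time_s: 8.92
tool_pos: [452.3, -240.0, -6.7]
tcp_rot: [-3.128, -0.293, 0.0]
ft_force: [0.6, -0.7, -0.9]
opening: 0.28
grasp_force: 15.0
```

move_arm(steps=[[[0,0,0.02,0,20],[0,0,0.04,0,20],[0,0,0.06,0,20],[0,0,0.08,0,20],[0,0,0.1,0,20],[0,0,0.1,0,20],[0,0,0.1,0,20]]])

```text
time_s: 9.5
tool_pos: [452.2, -240.0, -10.4]
tcp_rot: [3.128, 0.293, 0.0]
ft_force: [0.4, -0.0, -1.8]
opening: 0.28
grasp_force: 15.0
```

move_arm(steps=[[[0,0,0.02,0,20],[0,0,0.04,0,20],[0,0,0.04,0,20],[0,0,0.04,0,20]]])

```text
time_s: 9.83
tool_pos: [452.4, -240.2, -10.6]
tcp_rot: [3.127, 0.293, 0.001]
ft_force: [-2.4, 1.8, 10.8]
opening: 0.281
grasp_force: 15.0
```

Contact on the tray floor (10.8 N), so I release here and rise, then go to stack A for the cutter.

move_arm(steps=[[[0,0,-0.03,0,22],[0,0,-0.03,0,26],[0,0,-0.03,0,30],[0,0,-0.03,0,36],[0,0,-0.1,0,40],[0,0,-0.4,0,45],[0,0,-1,0,60],[0,0,-1.8,0,60],[0,0,-2.6,0,60],[0,0,-3.3,0,60]]])

```text
time_s: 10.67
tool_pos: [452.4, -240.1, 121.9]
tcp_rot: [3.127, 0.293, 0.001]
ft_force: [1.2, -0.3, 0.5]
opening: 0.658
grasp_force: 0.0
```

```bash
python3 - <<'E'
from h import *
go(607.6,155.4,160,55)
go(607.6,155.4,160,10.7)
cv2.imwrite('pics/w7.png',camera('wrist'))
E
```

```text
shift [ 5.647 -8.996 -0.955] turn -7.39 tcp [ 452.4 -240.1  121.9] yaw 10.7 j6 0.87 t 10.6667
shift [ 5.647 -8.996 -0.955] turn -0.0 tcp [ 452.4 -240.1  121.9] yaw 10.7 j6 0.87 t 10.6667
```

move_arm(steps=[[[0.2,-0.3,-0.3,0,60],[0.5,-0.8,-0.6,0,60],[0.9,-1.4,-0.9,0,60],[1.3,-2.1,-0.95,0,60],[1.75,-2.8,-0.95,0,60],[2.2,-3.5,-0.95,0,60],[2.6,-4.2,-0.95,0,60],[3.05,-4.9,-0.95,0,60],[3.5,-5.6,-0.95,0,60],[3.95,-6.3,-0.95,0,60]]])

```text
time_s: 11.55
tool_pos: [561.0, 38.5, 157.8]
tcp_rot: [3.128, 0.293, -0.0]
ft_force: [0.4, -0.0, -0.0]
opening: 0.66
grasp_force: 0.0
```

move_arm(steps=[[[0.4,-0.65,0,0,60],[0.8,-1.25,0,0,60],[1.15,-1.8,0,0,60],[1.4,-2.25,0,0,60],[1.6,-2.55,0,0,60],[1.7,-2.7,0,0,60],[1.7,-2.7,0,0,60],[1.7,-2.7,0,0,60],[1.7,-2.7,0,0,60],[1.7,-2.7,0,0,60]]])

```text
time_s: 12.38
tool_pos: [607.3, 154.4, 158.1]
tcp_rot: [3.128, 0.29, -0.0]
ft_force: [0.2, 0.6, -0.3]
opening: 0.658
grasp_force: 0.0
```

```bash
python3 - <<'E'
from h import *
s=sense();W=cam('wrist',s);w=camera('wrist');T=cam('top');S=cam('side');t=camera('top');sd=camera('side')
go(607.6,155.4,14)
c=px(W,[607.6,155.4,56]); print('exp px',c)
u,v=int(c[0]),int(c[1]); x0,y0=u-50,v-50
cr=cv2.resize(w[y0:y0+100,x0:x0+100],(600,600),interpolation=cv2.INTER_NEAREST); cv2.imwrite('pics/c8.png',cr); print(x0,y0)
g=cv2.cvtColor(w,cv2.COLOR_BGR2HSV); m=np.zeros(w.shape[:2],np.uint8); m[y0:y0+100,x0:x0+100]=cv2.inRange(g,(0,0,195),(179,60,255))[y0:y0+100,x0:x0+100]
print('cutter',rect(W,m,56),cv2.countNonZero(m))
print(px(S,[607.6,155.4,56]))
cv2.imwrite('pics/s8.png',sd)
E
```

```text
shift [ 0.005 -0.013  3.604] turn 0.0 tcp [607.5 154.9 158.2] yaw 10.6 j6 1.62 t 12.5333
exp px (np.float64(318.43117755141253), np.float64(224.64553086084953))
268 174
cutter [612.7 158.1  40.2  29.1 -67. ] 1001
(np.float64(239.14551025225813), np.float64(244.32663023598337))
```

View pics/c8.png

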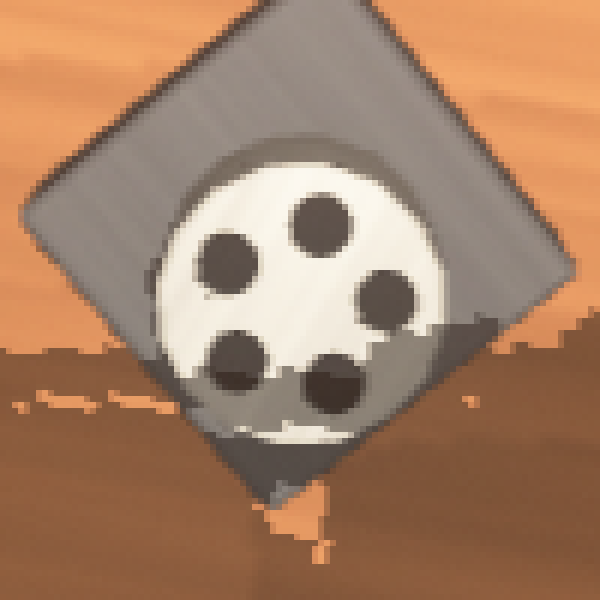

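The cutter shows as a circle centred at crop (300,302), which is picture (318,224.3), as expected. It fits: small, round, five holes.

move_arm(steps=[[[0,0,0.4,0,64],[0,0,1.0,0,64],[0,0,1.6,0,64],[0,0,2.2,0,64],[0,0,2.7,0,64],[0,0,3.1,0,64],[0,0,3.4,0,64],[0,0,3.55,0,64],[0,0,3.6,0,64],[0,0,3.6,0,64]]])

```text
time_s: 13.37
tool_pos: [607.6, 155.4, 13.9]
tcp_rot: [3.128, 0.292, -0.0]
ft_force: [-0.6, 0.1, 0.7]
opening: 0.701
grasp_force: 0.0
```

move_arm(steps=[[[0,0,0,0,56],[0,0,0,0,50],[0,0,0,0,46],[0,0,0,0,43],[0,0,0,0,40],[0,0,0,0,36],[0,0,0,0,36],[0,0,0,0,36],[0,0,0,0,36]]], force=25)

```text
time_s: 14.12
tool_pos: [607.9, 155.6, 14.4]
tcp_rot: [3.128, 0.293, 0.001]
ft_force: [-1.0, -1.1, 4.1]
opening: 0.436
grasp_force: 25.0
```

```bash
python3 - <<'E'
from h import *
s=sense();print(s['ft_force']); go(457.6,89.8,120); go(457.6,89.8,-10)
E
```

```text
[-0.95482107 -1.14853258  4.12375498]
shift [-3.996  0.92  -2.642] turn 0.0 tcp [607.9 155.6  14.4] yaw 10.7 j6 1.62 t 14.1167
shift [-3.999  0.919  0.608] turn 0.0 tcp [607.9 155.6  14.4] yaw 10.7 j6 1.62 t 14.1167
```

move_arm(steps=[[[0,0,-0.2,0,36],[0,0,-0.5,0,36],[0,0,-0.9,0,36],[-0.2,0.05,-1.4,0,36],[-0.6,0.15,-1.9,0,36],[-1.2,0.28,-2.2,0,36],[-1.9,0.45,-2.4,0,36],[-2.6,0.6,-2.4,0,36],[-3.2,0.75,-2.4,0,36],[-3.65,0.85,-2.4,0,36]]])

```text
time_s: 14.95
tool_pos: [467.2, 94.4, 109.6]
tcp_rot: [3.128, 0.292, -0.004]
ft_force: [0.4, 0.6, -1.7]
opening: 0.431
grasp_force: 25.0
```

move_arm(steps=[[[-0.22,0.06,0,0,36],[-0.35,0.08,0.1,0,36],[-0.35,0.08,0.4,0,36],[-0.35,0.08,0.9,0,36],[-0.35,0.08,1.4,0,36],[-0.35,0.08,1.9,0,36],[-0.35,0.08,2.3,0,36],[-0.35,0.08,2.6,0,36],[-0.35,0.08,2.8,0,36],[-0.35,0.08,2.85,0,36]]])

```text
time_s: 15.78
tool_pos: [457.0, 89.5, -5.6]
tcp_rot: [3.128, 0.293, -0.004]
ft_force: [-0.6, 0.2, -2.3]
opening: 0.433
grasp_force: 25.0
```

```bash
python3 - <<'E'
from h import *
s=sense();print(s['ft_force']); go(457.8,89.3,-10.5)
S=cam('side'); im=camera('side'); u,v=map(int,px(S,[457.8,89.3,20]))
cv2.imwrite('pics/s9.png',cv2.resize(im[v-50:v+50,u-50:u+50],(600,600),interpolation=cv2.INTER_CUBIC))
E
```

```text
[-0.57318823  0.22273239 -2.34133508]
shift [0.019 0.01  0.121] turn 0.0 tcp [457.   89.5  -5.6] yaw 10.7 j6 1.55 t 15.7833
```

View pics/s9.png

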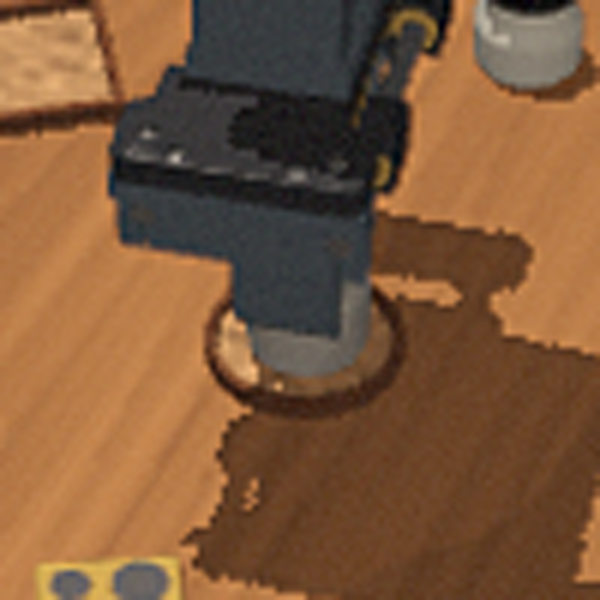

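The cutter is centred over its round tray, well inside the rim at crop (305,350). I'll lower it the last 5 mm.

move_arm(steps=[[[0.01,0,0.03,0,36],[0.01,0,0.06,0,36],[0.01,0,0.08,0,36],[0.01,0,0.1,0,36],[0.01,0,0.12,0,36],[0.01,0,0.13,0,36],[0.01,0,0.14,0,36],[0.01,0,0.14,0,36]]])

```text
time_s: 16.5
tool_pos: [457.6, 89.5, -9.6]
tcp_rot: [3.128, 0.293, 0.0]
ft_force: [-0.6, 0.2, -2.7]
opening: 0.434
grasp_force: 25.0
```

move_arm(steps=[[[0,0,0.02,0,36],[0,0,0.03,0,36],[0,0,0.04,0,36],[0,0,0.04,0,36]]])

```text
time_s: 16.83
tool_pos: [457.8, 89.5, -10.6]
tcp_rot: [3.128, 0.293, 0.001]
ft_force: [-1.8, -0.3, 5.5]
opening: 0.437
grasp_force: 25.0
```

move_arm(steps=[[[0,0,-0.02,0,39],[0,0,-0.02,0,42],[0,0,-0.02,0,45],[0,0,-0.02,0,50],[0,0,-0.05,0,56],[0,0,-0.3,0,60],[0,0,-0.9,0,70],[0,0,-1.7,0,80],[0,0,-2.5,0,80],[0,0,-3.2,0,80]]])

```text
time_s: 17.67
tool_pos: [457.9, 89.5, 118.8]
tcp_rot: [3.128, 0.293, 0.002]
ft_force: [1.6, -0.3, -0.8]
opening: 0.876
grasp_force: 0.0
```

```bash
python3 - <<'E'
from h import *
go(610.7,156.7,160,50)
E
```

```text
shift [ 4.067 -0.941 -1.026] turn -6.55 tcp [457.9  89.5 118.8] yaw 10.7 j6 1.55 t 17.6667
```

move_arm(steps=[[[0.3,-0.05,-0.2,-0.5,80],[0.8,-0.18,-0.5,-1.3,80],[1.4,-0.3,-0.8,-2.2,80],[2.0,-0.45,-1.0,-3.1,80],[2.6,-0.6,-1.03,-4.0,80],[3.2,-0.75,-1.03,-4.9,80],[3.65,-0.85,-1.03,-5.6,80],[3.9,-0.9,-1.03,-6.1,80],[4.05,-0.94,-1.03,-6.45,80],[4.07,-0.94,-1.03,-6.55,80]]])

```text
time_s: 18.5
tool_pos: [611.6, 157.2, 157.4]
tcp_rot: [2.847, 1.329, 0.0]
ft_force: [-0.1, -0.5, 1.0]
opening: 0.876
grasp_force: 0.0
```

move_arm(steps=[[[0,0,0,0,80],[0,0,0,0,80],[0,0,0,0,80],[0,0,0,0,80],[0,0,0,0,80]]])

```text
time_s: 18.92
tool_pos: [610.3, 156.5, 158.2]
tcp_rot: [2.848, 1.327, 0.0]
ft_force: [0.1, 1.1, 0.1]
opening: 0.875
grasp_force: 0.0
```

```bash
python3 - <<'E'
from h import *
s=sense();W=cam('wrist',s);w=camera('wrist')
u,v=map(int,px(W,[610.7,156.7,28])); x0,y0=u-60,v-60
h=cv2.cvtColor(w,cv2.COLOR_BGR2HSV); print(u,v,h[v-10,u],h[v-55,u])
m=np.zeros(w.shape[:2],np.uint8); sl=np.s_[y0:y0+120,x0:x0+120]; m[sl]=cv2.inRange(h,(0,0,0),(179,75,190))[sl]
print(rect(W,m,28)); go(610.7,156.7,-9,50)
q=[px(W,[610.7+31*(a*np.cos(t)-b*np.sin(t)),156.7+31*(a*np.sin(t)+b*np.cos(t)),28]) for t in[np.radians(50)] for a,b in((1,1),(1,-1),(-1,-1),(-1,1))]
for a in q: cv2.circle(w,(int(a[0]),int(a[1])),1,(255,255,0),-1)
cv2.imwrite('pics/c10.png',cv2.resize(w[sl],(600,600),interpolation=cv2.INTER_NEAREST))
E
```

```text
319 218 [ 9 54 90] [ 12 146 230]
[611.  157.8  60.8  60.7  49.7]
shift [8.00e-03 1.00e-03 4.18e+00] turn -0.0 tcp [610.4 156.5 158.2] yaw 50.0 j6 0.93 t 18.9667
```

View pics/c10.png

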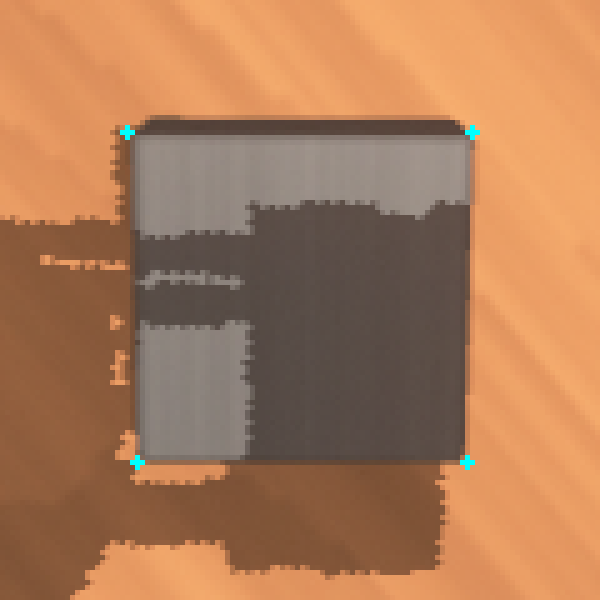

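The steel block (dark grey, not purple or red) fills the cyan corners, aligned with the tool. I'll grasp it.

move_arm(steps=[[[0,0,0.4,0,82],[0,0,1.0,0,82],[0,0,1.7,0,82],[0,0,2.4,0,82],[0,0,3.0,0,82],[0,0,3.5,0,82],[0,0,3.9,0,82],[0,0,4.1,0,82],[0,0,4.18,0,82],[0,0,4.18,0,82]]])

```text
time_s: 19.8
tool_pos: [610.5, 156.6, -9.5]
tcp_rot: [-2.847, -1.327, 0.001]
ft_force: [-0.1, 0.5, 0.2]
opening: 0.901
grasp_force: 0.0
```

move_arm(steps=[[[0,0,0,0,75],[0,0,0,0,70],[0,0,0,0,66],[0,0,0,0,63],[0,0,0,0,60],[0,0,0,0,55],[0,0,0,0,55],[0,0,0,0,55],[0,0,0,0,55]]], force=50)

```text
time_s: 20.55
tool_pos: [610.6, 156.6, -9.3]
tcp_rot: [2.847, 1.327, 0.0]
ft_force: [-0.6, -0.5, 0.2]
opening: 0.602
grasp_force: 0.0
```

```bash
python3 - <<'E'
from h import *
s=sense();print(s['ft_force'],s['opening']*91.2); go(612,-335,120,84.6)
E
```

```text
[-0.58914532 -0.46425299  0.24204227] 54.86293864813947
shift [-9.391  7.928 -3.23 ] turn -5.77 tcp [610.6 156.6  -9.3] yaw 50.0 j6 0.93 t 20.55
```

```bash
python3 - <<'E'
from h import *
S=cam('side');s=sense();Rm=R.from_rotvec(s['tcp_rot']).as_matrix();im=camera('side');x0,y0=185,180
c=cv2.resize(im[y0:y0+110,x0:x0+110],(600,600),interpolation=cv2.INTER_CUBIC);k=600/110
for y,z in((27.5,0),(-27.5,0),(27.5,-20),(-27.5,-20)):
    u,v=px(S,s['tool_pos']+Rm@[0,y,z]); cv2.circle(c,(int((u-x0)*k),int((v-y0)*k)),4,(0,255,0) if z==0 else (255,0,0),-1)
cv2.imwrite('pics/p11.png',c)
E
```

```text
(no output)
```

View pics/p11.png

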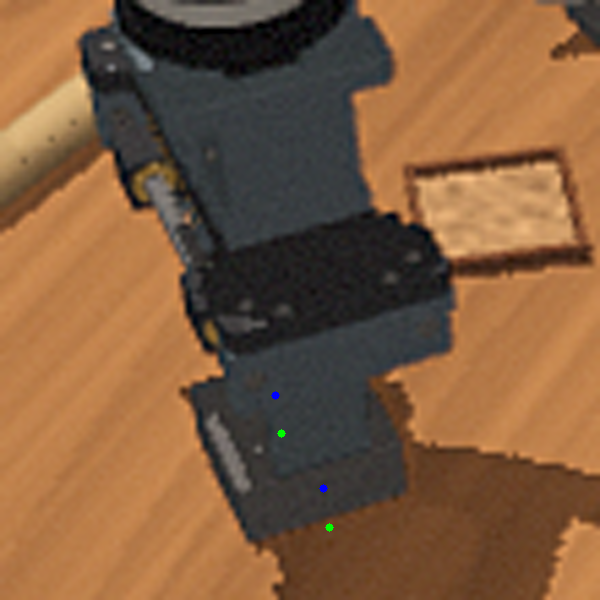

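Picture 13: the near finger ends at about crop (323,468), roughly at the block's top edge, so the fingers again closed just above it. I'll open, go 12 mm lower and close, watching the force.

move_arm(steps=[[[0,0,-0.1,0,60],[0,0,-0.1,0,70],[0,0,-0.1,0,82],[0,0,-0.1,0,82],[0,0,-0.1,0,82],[0,0,0,0,82],[0,0,0.1,0,82],[0,0,0.2,0,82],[0,0,0.3,0,82],[0,0,0.3,0,82]]])

```text
time_s: 21.43
tool_pos: [609.7, 156.4, -22.6]
tcp_rot: [-2.847, -1.327, 0.004]
ft_force: [0.4, -0.3, 0.2]
opening: 0.898
grasp_force: 0.0
```

move_arm(steps=[[[0,0,0,0,75],[0,0,0,0,70],[0,0,0,0,66],[0,0,0,0,63],[0,0,0,0,60],[0,0,0,0,55],[0,0,0,0,55],[0,0,0,0,55],[0,0,0,0,55]]], force=20)

```text
time_s: 22.18
tool_pos: [610.7, 156.7, -21.0]
tcp_rot: [2.847, 1.327, 0.001]
ft_force: [0.3, -0.6, 1.7]
opening: 0.676
grasp_force: 20.0
```

Gripped at 61.7 mm. I'll regrip 8 mm deeper for a safer hold on the heavy block.

move_arm(steps=[[[0,0,0,0,70],[0,0,0,0,76],[0,0,0,0,78],[0,0,0.05,0,78],[0,0,0.1,0,78],[0,0,0.15,0,78],[0,0,0.18,0,78],[0,0,0.2,0,78],[0,0,0.2,0,78],[0,0,0.2,0,78]]])

```text
time_s: 23.02
tool_pos: [610.6, 156.6, -29.3]
tcp_rot: [2.847, 1.327, -0.0]
ft_force: [0.1, 0.2, -0.9]
opening: 0.853
grasp_force: 0.0
```

move_arm(steps=[[[0,0,0,0,70],[0,0,0,0,66],[0,0,0,0,63],[0,0,0,0,60],[0,0,0,0,55],[0,0,0,0,55],[0,0,0,0,55],[0,0,0,0,55]]], force=50)

```text
time_s: 23.68
tool_pos: [610.7, 156.6, -29.1]
tcp_rot: [2.847, 1.327, 0.0]
ft_force: [0.4, -0.2, 1.4]
opening: 0.678
grasp_force: 50.0
```

```bash
python3 - <<'E'
from h import *
s=sense();print(s['ft_force'],s['opening']*91.2); go(612,-335,100,84.6)
E
```

```text
[ 0.39804289 -0.22330283  1.36234941] 61.80870015833422
shift [-9.393  7.928 -3.228] turn -5.77 tcp [610.7 156.6 -29.1] yaw 50.0 j6 0.93 t 23.6833
```

move_arm(steps=[[[0,0,-0.15,0,55],[0,0,-0.4,0,55],[0,0,-0.8,0,55],[0,0,-1.3,0,55],[-0.1,0.1,-1.8,0,55],[-0.4,0.35,-2.3,0,55],[-0.8,0.7,-2.65,0,55],[-1.35,1.15,-2.8,0,55],[-1.95,1.65,-2.8,0,55],[-2.55,2.15,-2.8,0,55]]])

```text
time_s: 24.52
tool_pos: [610.3, 22.2, 83.3]
tcp_rot: [2.847, 1.329, -0.0]
ft_force: [0.5, -0.6, -8.8]
opening: 0.678
grasp_force: 50.0
```

move_arm(steps=[[[-0.6,0.5,0,-0.4,55],[-1.2,1.0,0,-0.9,55],[-1.8,1.5,0,-1.5,55],[-2.4,2.05,0,-2.1,55],[-3.0,2.55,0,-2.8,55],[-3.6,3.05,0,-3.5,55],[-4.2,3.55,0,-4.2,55],[-4.8,4.05,0,-4.9,55],[-5.3,4.5,0,-5.4,55],[-5.75,4.85,0,-5.77,55]]])

```text
time_s: 25.35
tool_pos: [610.8, -279.7, 82.2]
tcp_rot: [-2.321, -2.116, 0.002]
ft_force: [1.1, 0.1, -8.4]
opening: 0.675
grasp_force: 50.0
```

```bash
python3 - <<'E'
from h import *
go(612,-335,83,84.6)
E
```

```text
shift [-1.373  0.159 -0.02 ] turn 0.02 tcp [ 610.8 -279.7   82.2] yaw 84.7 j6 -0.35 t 25.35
```

move_arm(steps=[[[-0.5,0.05,0,0,55],[-0.9,0.1,0,0,55],[-1.2,0.13,0,0,55],[-1.36,0.15,0,0,55],[-1.4,0.15,0,0,55],[-1.4,0.15,0,0,55],[-1.4,0.15,0,0,55],[-1.4,0.15,0,0,55],[-1.4,0.15,0,0,55]]])

```text
time_s: 26.1
tool_pos: [612.5, -333.0, 82.9]
tcp_rot: [-2.322, -2.116, -0.0]
ft_force: [0.1, -0.6, -7.6]
opening: 0.675
grasp_force: 50.0
```

```bash
python3 - <<'E'
from h import *
s=sense();W=cam('wrist',s);w=camera('wrist'); cv2.imwrite('pics/w12.png',w); go(612.5,-335.3,-26,84.6)
# visible far rim corners of tray: dark rim edge check along tool-x line
g=cv2.GaussianBlur(w,(3,3),0); u,v=px(W,[612.5,-335.3,3]); print(u,v)
m=cv2.inRange(g,(120,185,225),(255,255,255)); u,v=int(u),int(v); k=np.zeros_like(m); k[v-80:v+60,u-75:u+75]=m[v-80:v+60,u-75:u+75]
k=cv2.morphologyEx(k,cv2.MORPH_CLOSE,np.ones((9,9))); print(rect(W,k,3),cv2.boundingRect(k))
th=np.radians(84.6);print([np.round(px(W,[612.5+40*(a*np.cos(th)-b*np.sin(th)),-335.3+40*(a*np.sin(th)+b*np.cos(th)),3])) for a,b in((1,1),(1,-1))])
E
```

```text
shift [-0.054  0.005  2.722] turn 0.01 tcp [ 612.5 -333.1   82.9] yaw 84.7 j6 -0.42 t 26.15
318.85232020169065 234.4079787863049
[ 631.2 -279.5   35.5    9.6   -5.4] (279, 154, 82, 19)
[array([267., 184.]), array([371., 184.])]
```

```bash
python3 - <<'E'
from h import *
w=cv2.imread('pics/w12.png').astype(int)
print('col', [(v,*w[v,319-2:322].mean(0).astype(int)) for v in range(146,240,3)])
print('row200',[(u,*w[197:203,u].mean(0).astype(int)) for u in range(240,400,4)])
E
```

```text
col [(146, np.int64(118), np.int64(184), np.int64(250)), (149, np.int64(118), np.int64(184), np.int64(250)), (152, np.int64(118), np.int64(185), np.int64(250)), (155, np.int64(118), np.int64(186), np.int64(250)), (158, np.int64(118), np.int64(185), np.int64(250)), (161, np.int64(119), np.int64(185), np.int64(250)), (164, np.int64(119), np.int64(186), np.int64(250)), (167, np.int64(104), np.int64(160), np.int64(227)), (170, np.int64(71), np.int64(109), np.int64(169)), (173, np.int64(71), np.int64(108), np.int64(168)), (176, np.int64(71), np.int64(107), np.int64(167)), (179, np.int64(46), np.int64(66), np.int64(108)), (182, np.int64(55), np.int64(78), np.int64(126)), (185, np.int64(76), np.int64(110), np.int64(160)), (188, np.int64(91), np.int64(132), np.int64(186)), (191, np.int64(98), np.int64(141), np.int64(200)), (194, np.int64(103), np.int64(149), np.int64(211)), (197, np.int64(95), np.int64(138), np.int64(194)), (200, np.int64(83), np.int64(119), np.int64(167)), (203, np.int64(86), np.int64(123), np.int64(174)), (206, np.int64(97), np.int64(140), np.int64(196)), (209, np.int64(98
[... 1886 characters left out ...]
 np.int64(121), np.int64(171)), (348, np.int64(88), np.int64(126), np.int64(178)), (352, np.int64(83), np.int64(121), np.int64(171)), (356, np.int64(104), np.int64(150), np.int64(210)), (360, np.int64(99), np.int64(143), np.int64(202)), (364, np.int64(93), np.int64(135), np.int64(191)), (368, np.int64(100), np.int64(146), np.int64(206)), (372, np.int64(66), np.int64(96), np.int64(143)), (376, np.int64(74), np.int64(109), np.int64(175)), (380, np.int64(111), np.int64(175), np.int64(245)), (384, np.int64(111), np.int64(175), np.int64(246)), (388, np.int64(111), np.int64(171), np.int64(244)), (392, np.int64(108), np.int64(168), np.int64(242)), (396, np.int64(105), np.int64(164), np.int64(240))]
```

The cork's far edge is at v=184 and its sides at u=268 and 371, exactly as predicted. I'll lower the block.

move_arm(steps=[[[-0.03,0,0.3,0,55],[-0.05,0,0.7,0,55],[-0.05,0,1.2,0,55],[-0.05,0,1.65,0,55],[-0.05,0,2.05,0,55],[-0.05,0,2.35,0,55],[-0.05,0,2.5,0,55],[-0.05,0,2.58,0,55],[-0.05,0,2.6,0,55],[-0.05,0,2.6,0,55]]])

```text
time_s: 26.98
tool_pos: [612.8, -336.3, -20.6]
tcp_rot: [2.322, 2.113, 0.001]
ft_force: [-0.2, -0.8, -7.8]
opening: 0.679
grasp_force: 50.0
```

move_arm(steps=[[[0,0,0.02,0,55],[0,0,0.04,0,55],[0,0,0.06,0,55],[0,0,0.08,0,55],[0,0,0.09,0,55],[0,0,0.09,0,55],[0,0,0.09,0,55]]])

```text
time_s: 27.57
tool_pos: [612.1, -336.0, -24.8]
tcp_rot: [2.323, 2.114, -0.0]
ft_force: [0.4, 0.5, -7.6]
opening: 0.676
grasp_force: 50.0
```

move_arm(steps=[[[0,0,0.01,0,55],[0,0,0.02,0,55],[0,0,0.03,0,55],[0,0,0.04,0,55],[0,0,0.04,0,55],[0,0,0.04,0,55]]])

```text
time_s: 28.07
tool_pos: [612.2, -336.0, -26.1]
tcp_rot: [2.323, 2.114, 0.0]
ft_force: [-0.7, 0.9, -4.8]
opening: 0.676
grasp_force: 50.0
```

move_arm(steps=[[[0,0,0,0,60],[0,0,0,0,62],[0,0,0,0,65],[0,0,0,0,70],[0,0,0,0,72],[0,0,-0.3,0,72],[0,0,-0.9,0,72],[0,0,-1.8,0,72],[0,0,-2.8,0,72],[0,0,-3.8,0,72]]])

```text
time_s: 28.9
tool_pos: [612.1, -335.9, 128.3]
tcp_rot: [2.323, 2.114, 0.0]
ft_force: [0.9, -0.3, 0.2]
opening: 0.789
grasp_force: 0.0
```

```bash
python3 - <<'E'
from h import *
s=sense();W=cam('wrist',s);w=camera('wrist'); cv2.imwrite('pics/w13.png',w)
h=cv2.cvtColor(w,cv2.COLOR_BGR2HSV); u,v=map(int,px(W,[612.3,-335.8,31])); m=np.zeros(w.shape[:2],np.uint8);sl=np.s_[v-70:v+60,u-70:u+70]
m[sl]=cv2.inRange(h,(0,0,0),(179,75,190))[sl]; print('steel',rect(W,m,31))
go(443,258,160,60)
E
```

```text
steel [ 612.6 -334.1   63.8   60.3   84.5]
shift [14.434 -5.715 -0.731] turn 4.1 tcp [ 616.7 -338.5  138.8] yaw 84.6 j6 -0.42 t 28.95
```

move_arm(steps=[[[0.4,-0.16,-0.3,0,72],[1.1,-0.43,-0.7,0,72],[1.9,-0.74,-0.85,0,72],[2.8,-1.1,-0.85,0,72],[3.7,-1.44,-0.85,0,72],[4.6,-1.79,-0.85,0,72],[5.5,-2.14,-0.85,0,72],[6.4,-2.49,-0.85,0,72],[7.3,-2.84,-0.85,0,72],[8.2,-3.2,-0.85,0,72]]])

```text
time_s: 29.78
tool_pos: [515.2, 4.2, 160.9]
tcp_rot: [2.323, 2.113, 0.003]
ft_force: [0.1, 0.0, 0.1]
opening: 0.788
grasp_force: 0.0
```

move_arm(steps=[[[0.9,-0.35,0,0.5,72],[1.8,-0.7,0,1,72],[2.7,-1.05,0,1.5,72],[3.5,-1.36,0,2,72],[4.3,-1.67,0,2.5,72],[5.0,-1.94,0,3,72],[5.5,-2.14,0,3.5,72],[5.9,-2.29,0,3.9,72],[6.1,-2.37,0,4.1,72],[6.19,-2.4,0,4.1,72]]])

```text
time_s: 30.62
tool_pos: [443.1, 259.7, 160.6]
tcp_rot: [-2.719, -1.573, -0.003]
ft_force: [1.0, 0.7, -0.1]
opening: 0.789
grasp_force: 0.0
```

move_arm(steps=[[[0,0,0,0,72],[0,0,0,0,72],[0,0,0,0,72],[0,0,0,0,72],[0,0,0,0,72]]])

```text
time_s: 31.03
tool_pos: [443.4, 257.5, 159.6]
tcp_rot: [2.721, 1.57, -0.0]
ft_force: [-0.7, 0.2, 0.2]
opening: 0.787
grasp_force: 0.0
```

```bash
python3 - <<'E'
from h import *
s=sense();W=cam('wrist',s);w=camera('wrist'); S=cam('side')
h=cv2.cvtColor(w,cv2.COLOR_BGR2HSV); u,v=map(int,px(W,[443,258,56])); print(u,v); sl=np.s_[v-45:v+45,u-45:u+45]
m=np.zeros(w.shape[:2],np.uint8); m[sl]=cv2.inRange(h,(21,90,60),(36,255,255))[sl]; m=cv2.morphologyEx(m,cv2.MORPH_OPEN,np.ones((3,3)))
print('dome',rect(W,m,56),cv2.boundingRect(m))
r=np.zeros(w.shape[:2],np.uint8); sl=np.s_[v-70:v+70,u-70:u+70]; r[sl]=cv2.inRange(w,(0,0,0),(60,60,70))[sl]|m[sl]; print('rubber',rect(W,r,28),cv2.boundingRect(r))
go(443,258,42)
c=cv2.resize(w[v-70:v+70,u-70:u+70],(560,560),interpolation=cv2.INTER_NEAREST); cv2.imwrite('pics/c14.png',c); print(u-70,v-70)
E
```

```text
318 224
dome [424.3 265.1  21.9  17.1  59.4] (285, 216, 21, 26)
rubber [419.6 260.4  23.8  18.6  59.4] (279, 216, 27, 26)
shift [ 0.004 -0.015  2.939] turn 0.0 tcp [443.4 257.6 159.6] yaw 60.0 j6 1.03 t 31.0833
248 154
```

View pics/c14.png

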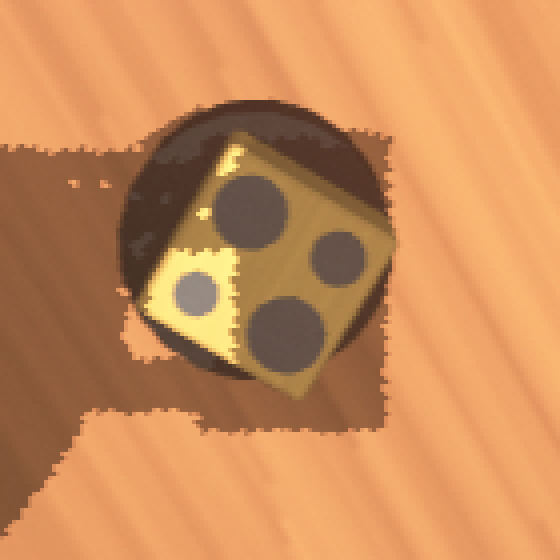

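The crop shows brass with four dimples: corners (235,148), (390,247), (300,398), (142,305). It lies on black rubber with circle centre about (255,240).

```bash
python3 - <<'E'
from h import *
s=sense();W=cam('wrist',s);T=cam('top')
P=lambda a,b:(248+a/4,154+b/4)
c=np.array([onz(W,*P(*q),56) for q in((235,148),(390,247),(300,398),(142,305))]); m=c.mean(0)
print(m,[np.linalg.norm(c[i]-c[i-1]).round(1) for i in range(4)])
a=np.degrees([np.arctan2(*(c[0]-c[3])[1::-1]),np.arctan2(*(c[1]-c[2])[1::-1])]); b=np.degrees([np.arctan2(*(c[1]-c[0])[1::-1]),np.arctan2(*(c[2]-c[3])[1::-1])]);print(a,b)
print('2view',meet(ray(W,*P(267,274.5)),ray(T,234,261.5)))
y=np.mean(a)
l,r=onz(W,*P(120,240),28),onz(W,*P(390,240),28);t,bb=onz(W,*P(255,100),28),onz(W,*P(255,380),28);print('rubber',(l+r)/2,np.linalg.norm(l-r),(t+bb)/2,np.linalg.norm(t-bb))
go(m[0],m[1],15,y,per=90)
E
```

```text
[441.28369378 260.97847653  56.        ] [np.float64(39.1), np.float64(38.7), np.float64(38.3), np.float64(39.6)]
[28.95949116 30.28306641] [-62.82633535 -61.6204673 ]
2view (array([442.13848931, 259.17623912,  50.36967058]), np.float64(3.3405583935716923))
rubber [439.90505432 264.53106008  28.        ] 62.00060035556502 [439.52183013 263.88127907  28.        ] 65.38081064595941
shift [ 0.047 -0.089  3.614] turn 5.06 tcp [443.4 257.6 159.6] yaw 60.0 j6 1.03 t 31.0833
```

move_arm(steps=[[[0.02,-0.03,0.2,1,72],[0.05,-0.08,0.5,2,72],[0.05,-0.09,0.9,3,72],[0.05,-0.09,1.3,4,72],[0.05,-0.09,1.8,5.0,72],[0.05,-0.09,2.3,5.06,72],[0.05,-0.09,2.7,5.06,72],[0.05,-0.09,3.0,5.06,72],[0.05,-0.09,3.2,5.06,72],[0.05,-0.09,3.3,5.06,72]]])

```text
time_s: 31.92
tool_pos: [440.7, 261.1, 26.5]
tcp_rot: [3.037, 0.803, -0.003]
ft_force: [-0.8, -0.9, -0.4]
opening: 0.793
grasp_force: 0.0
```

move_arm(steps=[[[0,0,0.1,0,72],[0,0,0.2,0,72],[0,0,0.35,0,72],[0,0,0.5,0,72],[0,0,0.6,0,72],[0,0,0.68,0,72],[0,0,0.71,0,72],[0,0,0.71,0,72],[0,0,0.71,0,72]]])

```text
time_s: 32.67
tool_pos: [441.2, 261.7, -0.8]
tcp_rot: [3.037, 0.804, 0.0]
ft_force: [0.0, -0.4, -0.0]
opening: 0.793
grasp_force: 0.0
```

move_arm(steps=[[[0,0,0,0,60],[0,0,0,0,52],[0,0,0,0,48],[0,0,0,0,45],[0,0,0,0,42],[0,0,0,0,39],[0,0,0,0,36],[0,0,0,0,36],[0,0,0,0,36]]], force=30)

```text
time_s: 33.42
tool_pos: [441.4, 261.5, -0.8]
tcp_rot: [3.037, 0.804, 0.001]
ft_force: [1.2, -1.8, 1.5]
opening: 0.463
grasp_force: 30.0
```

```bash
python3 - <<'E'
from h import *
s=sense();print(s['ft_force'],s['opening']*91.2); go(613.5,-.6,100,36,per=90)
E
```

```text
[ 1.22577096 -1.79197556  1.5282394 ] 42.190179382695426
shift [ 0.498  7.824 -2.515] turn -1.06 tcp [441.4 261.5  -0.8] yaw 29.7 j6 1.57 t 33.4167
```

move_arm(steps=[[[0,0,-0.15,0,36],[0,0,-0.4,0,36],[0,0,-0.8,0,36],[0,0,-1.3,0,36],[0,0.1,-1.8,0,36],[0.03,0.4,-2.2,0,36],[0.06,0.9,-2.4,0,36],[0.1,1.5,-2.5,0,36],[0.14,2.2,-2.5,0,36],[0.18,2.9,-2.5,0,36]]])

```text
time_s: 34.25
tool_pos: [504.9, 163.8, 100.0]
tcp_rot: [-3.036, -0.805, -0.001]
ft_force: [-0.5, 0.8, -4.1]
opening: 0.458
grasp_force: 30.0
```

move_arm(steps=[[[0.05,0.75,0,-0.1,36],[0.1,1.5,0,-0.3,36],[0.15,2.2,0,-0.5,36],[0.19,2.9,0,-0.7,36],[0.24,3.6,0,-0.9,36],[0.28,4.2,0,-1.06,36],[0.3,4.6,0,-1.06,36],[0.32,4.85,0,-1.06,36],[0.32,4.92,0,-1.06,36],[0.32,4.92,0,-1.06,36]]])

```text
time_s: 35.08
tool_pos: [612.8, -0.1, 99.0]
tcp_rot: [-2.987, -0.97, 0.001]
ft_force: [-0.3, -0.5, -4.7]
opening: 0.46
grasp_force: 30.0
```

move_arm(steps=[[[0,0,0,0,36],[0,0,0,0,36],[0,0,0,0,36],[0,0,0,0,36],[0,0,0,0,36]]])

```text
time_s: 35.5
tool_pos: [613.0, 0.3, 99.3]
tcp_rot: [2.987, 0.972, 0.0]
ft_force: [0.3, -0.4, -3.6]
opening: 0.453
grasp_force: 30.0
```

```bash
python3 - <<'E'
from h import *
s=sense();W=cam('wrist',s);w=camera('wrist'); go(613.5,-.6,-26,36,per=90)
th=np.radians(36);print([np.round(px(W,[613.5+30*(a*np.cos(th)-b*np.sin(th)),-.6+30*(a*np.sin(th)+b*np.cos(th)),3])) for a,b in((1,1),(1,-1),(.4,1))])
c=px(W,[613.5+20*np.cos(th),-.6+20*np.sin(th),3]); v=int(c[1]);u=int(c[0]);print(u,v)
g=cv2.cvtColor(w,cv2.COLOR_BGR2GRAY).astype(int)
print([(x,g[v-1:v+2,x].mean().astype(int)) for x in range(u-60,u+61,4)]); print([(y,g[y,u-1:u+2].mean().astype(int)) for y in range(v-45,v+20,3)])
E
```

```text
shift [-2.000e-03  2.100e-02  3.131e+00] turn 0.01 tcp [6.131e+02 1.000e-01 9.930e+01] yaw 36.0 j6 0.92 t 35.55
[array([283., 191.]), array([357., 191.]), array([284., 213.])]
320 203
[(260, np.int64(165)), (264, np.int64(171)), (268, np.int64(181)), (272, np.int64(181)), (276, np.int64(175)), (280, np.int64(132)), (284, np.int64(160)), (288, np.int64(220)), (292, np.int64(226)), (296, np.int64(223)), (300, np.int64(203)), (304, np.int64(199)), (308, np.int64(215)), (312, np.int64(192)), (316, np.int64(197)), (320, np.int64(221)), (324, np.int64(234)), (328, np.int64(228)), (332, np.int64(206)), (336, np.int64(204)), (340, np.int64(219)), (344, np.int64(220)), (348, np.int64(222)), (352, np.int64(220)), (356, np.int64(198)), (360, np.int64(136)), (364, np.int64(170)), (368, np.int64(174)), (372, np.int64(176)), (376, np.int64(182)), (380, np.int64(180))]
[(158, np.int64(170)), (161, np.int64(174)), (164, np.int64(181)), (167, np.int64(183)), (170, np.int64(181)), (173, np.int64(179)), (176, np.int64(185)), (179, np.int64(187)), (182, np.int64(186)), (185, np.int64(168)), (188, np.int64(134)), (191, np.int64(136)), (194, np.int64(197)), (197, np.int64(209)), (200, np.int64(225)), (203, np.int64(222)), (206, np.int64(214)), (209, np.int64(213)), (212, np.int64(204)), (215, np.int64(121)), (218, np.int64(128)), (221, np.int64(128))]
```

The tray edges are where I predicted them. I'll lower the brass block.

move_arm(steps=[[[0,0.02,0.3,0,36],[0,0.02,0.8,0,36],[0,0.02,1.3,0,36],[0,0.02,1.8,0,36],[0,0.02,2.2,0,36],[0,0.02,2.55,0,36],[0,0.02,2.8,0,36],[0,0.02,2.95,0,36],[0,0.02,3.02,0,36],[0,0.02,3.02,0,36]]])

```text
time_s: 36.38
tool_pos: [613.7, -0.9, -21.8]
tcp_rot: [2.988, 0.971, -0.0]
ft_force: [-0.4, -0.7, -4.0]
opening: 0.458
grasp_force: 30.0
```

move_arm(steps=[[[0,0,0.02,0,36],[0,0,0.04,0,36],[0,0,0.06,0,36],[0,0,0.08,0,36],[0,0,0.09,0,36],[0,0,0.09,0,36]]])

```text
time_s: 36.88
tool_pos: [613.7, -1.0, -25.2]
tcp_rot: [2.988, 0.971, 0.0]
ft_force: [-0.6, 0.2, -4.5]
opening: 0.46
grasp_force: 30.0
```

move_arm(steps=[[[0,0,0.01,0,36],[0,0,0.02,0,36],[0,0,0.03,0,36],[0,0,0.03,0,36]]])

```text
time_s: 37.22
tool_pos: [613.8, -1.0, -25.8]
tcp_rot: [2.988, 0.971, 0.001]
ft_force: [-1.8, -0.1, 1.5]
opening: 0.46
grasp_force: 30.0
```

move_arm(steps=[[[0,0,0,0,39],[0,0,0,0,43],[0,0,0,0,47],[0,0,0,0,52],[0,0,0,0,54],[0,0,-0.3,0,60],[0,0,-0.9,0,70],[0,0,-1.8,0,82],[0,0,-2.8,0,82],[0,0,-3.8,0,82]]])

```text
time_s: 38.05
tool_pos: [613.3, -0.9, 127.7]
tcp_rot: [-2.988, -0.971, 0.001]
ft_force: [1.1, 0.6, 0.5]
opening: 0.893
grasp_force: 0.0
```

move_arm(steps=[[[0.02,-0.4,-0.2,0,82],[0.06,-1.1,-0.5,0,82],[0.1,-2.0,-0.85,0,82],[0.14,-2.9,-0.85,0,82],[0.18,-3.8,-0.85,0,82],[0.22,-4.7,-0.85,0,82],[0.27,-5.6,-0.85,0,82],[0.31,-6.5,-0.85,0,82],[0.35,-7.2,-0.85,0,82],[0.38,-7.7,-0.85,0,82]]])

```text
time_s: 38.88
tool_pos: [442.9, 259.2, 160.2]
tcp_rot: [-2.986, -0.974, -0.001]
ft_force: [-0.3, -0.0, 0.4]
opening: 0.898
grasp_force: 0.0
```

move_arm(steps=[[[0,-0.15,0,0,82],[0,-0.21,0,0,82],[0,-0.21,0,0,82],[0,-0.21,0,0,82],[0,-0.21,0,0,82],[0,-0.21,0,0,82],[0,-0.21,0,0,82]]])

```text
time_s: 39.47
tool_pos: [440.5, 263.2, 159.5]
tcp_rot: [2.988, 0.969, -0.0]
ft_force: [-0.3, 0.1, 0.3]
opening: 0.9
grasp_force: 0.0
```

```bash
python3 - <<'E'
from h import *
s=sense();W=cam('wrist',s);w=camera('wrist'); cv2.imwrite('pics/w15.png',w)
c=px(W,[439.7,264.2,28]); u,v=map(int,c); print(u,v)
m=np.zeros(w.shape[:2],np.uint8); sl=np.s_[v-65:v+42,u-60:u+60]
h=cv2.cvtColor(w,cv2.COLOR_BGR2HSV); m[sl]=cv2.inRange(w,(0,0,0),(75,72,85))[sl]
m=cv2.morphologyEx(m,cv2.MORPH_OPEN,np.ones((3,3)))
cs=max(cv2.findContours(m,0,1)[0],key=cv2.contourArea); print(cv2.minEnclosingCircle(cs),cv2.boundingRect(cs),cv2.contourArea(cs)); print(rect(W,m,28))
g=h[...,1].astype(int)
print([(x,*w[v,x]) for x in range(u-60,u+61,6)]); print([(y,*w[y,u]) for y in range(v-64,v+46,5)])
go(439.7,264.2,-28)
E
```

```text
317 218
((318.329345703125, 217.94290161132812), 34.1754150390625) (285, 193, 68, 60) 2741.0
[433.9 262.4  61.8  50.1 -81.4]
[(257, np.uint8(60), np.uint8(93), np.uint8(143)), (263, np.uint8(60), np.uint8(93), np.uint8(141)), (269, np.uint8(59), np.uint8(91), np.uint8(139)), (275, np.uint8(57), np.uint8(88), np.uint8(135)), (281, np.uint8(57), np.uint8(89), np.uint8(135)), (287, np.uint8(38), np.uint8(46), np.uint8(66)), (293, np.uint8(38), np.uint8(47), np.uint8(66)), (299, np.uint8(39), np.uint8(46), np.uint8(65)), (305, np.uint8(36), np.uint8(46), np.uint8(64)), (311, np.uint8(35), np.uint8(44), np.uint8(64)), (317, np.uint8(35), np.uint8(46), np.uint8(65)), (323, np.uint8(36), np.uint8(46), np.uint8(67)), (329, np.uint8(37), np.uint8(46), np.uint8(68)), (335, np.uint8(36), np.uint8(47), np.uint8(69)), (341, np.uint8(39), np.uint8(49), np.uint8(71)), (347, np.uint8(38), np.uint8(49), np.uint8(73)), (353, np.uint8(53), np.uint8(82), np.uint8(127)), (359, np.uint8(97), np.uint8(152), np.uint8(230)), (365, np.uint8(99), np.uint8(157), np.uint8(234)), (371, np.uint8(104), np.uint8(163
[... 569 characters left out ...]
nt8(86)), (204, np.uint8(55), np.uint8(65), np.uint8(84)), (209, np.uint8(55), np.uint8(63), np.uint8(82)), (214, np.uint8(36), np.uint8(47), np.uint8(67)), (219, np.uint8(36), np.uint8(45), np.uint8(65)), (224, np.uint8(37), np.uint8(46), np.uint8(65)), (229, np.uint8(36), np.uint8(45), np.uint8(63)), (234, np.uint8(36), np.uint8(44), np.uint8(62)), (239, np.uint8(45), np.uint8(52), np.uint8(68)), (244, np.uint8(34), np.uint8(44), np.uint8(60)), (249, np.uint8(57), np.uint8(64), np.uint8(77)), (254, np.uint8(58), np.uint8(89), np.uint8(137)), (259, np.uint8(58), np.uint8(90), np.uint8(138))]
shift [-1.000e-03 -2.700e-02  4.687e+00] turn 0.0 tcp [440.4 263.4 159.5] yaw 35.9 j6 1.46 t 39.5167
```

The rubber's circle centre is at (318.3,219), within 1.5 mm of what I expected. I'll grasp it.

move_arm(steps=[[[-0.02,0,0.4,0,84],[-0.02,0,1.0,0,84],[-0.02,0,1.7,0,84],[-0.02,0,2.4,0,84],[-0.02,0,3.1,0,84],[-0.02,0,3.7,0,84],[-0.02,0,4.1,0,84],[-0.02,0,4.4,0,84],[-0.02,0,4.6,0,84],[-0.02,0,4.68,0,84]]])

```text
time_s: 40.35
tool_pos: [438.9, 262.9, -28.8]
tcp_rot: [2.987, 0.97, -0.003]
ft_force: [-0.3, -0.4, 0.7]
opening: 0.925
grasp_force: 0.0
```

move_arm(steps=[[[0,0,0,0,84],[0,0,0,0,76],[0,0,0,0,70],[0,0,0,0,67],[0,0,0,0,64],[0,0,0,0,60],[0,0,0,0,56],[0,0,0,0,56],[0,0,0,0,56]]], force=15)

```text
time_s: 41.1
tool_pos: [439.8, 263.6, -27.1]
tcp_rot: [-2.988, -0.971, -0.002]
ft_force: [-0.6, -0.6, 5.4]
opening: 0.694
grasp_force: 15.0
```

```bash
python3 - <<'E'
from h import *
s=sense();print(s['ft_force'],s['opening']*91.2); go(612.8,320.2,70)
E
```

```text
[-0.57263868 -0.56014097  5.38637018] 63.33827952932041
shift [ 4.333  1.401 -2.422] turn 0.0 tcp [439.8 263.6 -27.1] yaw 36.0 j6 1.46 t 41.1
```

move_arm(steps=[[[0,0,-0.2,0,56],[0,0,-0.5,0,56],[0,0,-1.0,0,56],[0,0,-1.5,0,56],[0.2,0.06,-2.0,0,56],[0.6,0.2,-2.3,0,56],[1.2,0.4,-2.42,0,56],[1.9,0.61,-2.42,0,56],[2.6,0.84,-2.42,0,56],[3.3,1.07,-2.42,0,56]]])

```text
time_s: 41.93
tool_pos: [572.0, 306.7, 69.4]
tcp_rot: [2.988, 0.971, -0.001]
ft_force: [0.3, 1.1, -1.3]
opening: 0.697
grasp_force: 15.0
```

move_arm(steps=[[[0.5,0.16,0,0,56],[0.8,0.26,0,0,56],[1.0,0.32,0,0,56],[1.03,0.33,0,0,56],[1.03,0.33,0,0,56],[1.03,0.33,0,0,56],[1.03,0.33,0,0,56],[1.03,0.33,0,0,56]]])

```text
time_s: 42.6
tool_pos: [611.6, 319.8, 69.4]
tcp_rot: [2.988, 0.971, -0.001]
ft_force: [-0.2, 0.1, -0.7]
opening: 0.698
grasp_force: 15.0
```

```bash
python3 - <<'E'
from h import *
s=sense();W=cam('wrist',s);w=camera('wrist'); print(s['ft_force'],s['grasp_force']); go(612.8,320.2,-24)
g=cv2.cvtColor(w,cv2.COLOR_BGR2GRAY).astype(int); th=np.radians(36); ex=np.array([np.cos(th),np.sin(th)]); ey=np.array([np.sin(th),-np.cos(th)])
P=lambda a,b:px(W,[*(np.array([612.8,320.2])+a*ex+b*ey),3])
print(np.round([P(41,0),P(45,0),P(20,-35.8),P(20,35.8)]))
u=int(P(25,0)[0]); v=int(P(20,0)[1])
print([(x,int(g[v-1:v+2,x].mean())) for x in range(u-75,u+76,4)]); print([(y,int(g[y,u-1:u+2].mean())) for y in range(150,235,3)])
E
```

```text
[-0.16242461  0.13628601 -0.71161259] 14.99969556927681
shift [0.026 0.008 2.337] turn 0.0 tcp [611.8 319.9  69.5] yaw 36.0 j6 1.41 t 42.65
[[320. 179.]
 [320. 174.]
 [271. 208.]
 [368. 208.]]
[(244, 189), (248, 187), (252, 185), (256, 182), (260, 176), (264, 169), (268, 137), (272, 121), (276, 223), (280, 226), (284, 237), (288, 237), (292, 226), (296, 230), (300, 228), (304, 214), (308, 215), (312, 215), (316, 209), (320, 207), (324, 189), (328, 218), (332, 227), (336, 241), (340, 226), (344, 209), (348, 231), (352, 234), (356, 231), (360, 226), (364, 221), (368, 113), (372, 139), (376, 188), (380, 186), (384, 184), (388, 183), (392, 183)]
[(150, 179), (153, 179), (156, 178), (159, 180), (162, 182), (165, 184), (168, 187), (171, 190), (174, 190), (177, 149), (180, 135), (183, 227), (186, 186), (189, 210), (192, 235), (195, 235), (198, 232), (201, 224), (204, 211), (207, 211), (210, 216), (213, 219), (216, 192), (219, 144), (222, 94), (225, 61), (228, 60), (231, 59), (234, 59)]
```

move_arm(steps=[[[0,0,0.2,0,56],[0,0,0.6,0,56],[0,0,1.0,0,56],[0,0,1.4,0,56],[0,0,1.75,0,56],[0,0,2.0,0,56],[0,0,2.15,0,56],[0,0,2.22,0,56],[0,0,2.25,0,56],[0,0,2.25,0,56]]])

```text
time_s: 43.48
tool_pos: [612.7, 320.1, -20.6]
tcp_rot: [-2.988, -0.971, -0.001]
ft_force: [-0.4, 0.4, -1.9]
opening: 0.698
grasp_force: 15.0
```

move_arm(steps=[[[0,0,0.02,0,56],[0,0,0.04,0,56],[0,0,0.06,0,56],[0,0,0.07,0,56],[0,0,0.07,0,56]]])

```text
time_s: 43.9
tool_pos: [612.3, 320.0, -23.6]
tcp_rot: [2.988, 0.971, 0.0]
ft_force: [-0.3, -0.2, -1.3]
opening: 0.696
grasp_force: 15.0
```

move_arm(steps=[[[0,0,0.01,0,56],[0,0,0.02,0,56],[0,0,0.03,0,56],[0,0,0.03,0,56]]])

```text
time_s: 44.23
tool_pos: [612.5, 320.0, -24.0]
tcp_rot: [2.988, 0.971, 0.001]
ft_force: [-1.5, -0.9, 4.7]
opening: 0.697
grasp_force: 15.0
```

move_arm(steps=[[[0,0,0,0,62],[0,0,0,0,66],[0,0,0,0,70],[0,0,0,0,74],[0,0,0,0,76],[0,0,-0.3,0,76],[0,0,-0.9,0,76],[0,0,-1.8,0,76],[0,0,-2.8,0,76],[0,0,-3.8,0,76]]])

```text
time_s: 45.07
tool_pos: [612.0, 319.8, 129.2]
tcp_rot: [2.988, 0.971, -0.001]
ft_force: [1.1, 0.8, -0.5]
opening: 0.837
grasp_force: 0.0
```

move_arm(steps=[[[-0.5,0,-0.5,0,76],[-1.2,0,-1,0,76],[-2,0,-1.5,0,76],[-2.6,0,-2,0,76],[-3,0,-2,0,76],[-3,0,-2,0,76],[-3,0,-2,0,76],[-3,0,-2,0,76],[-3,0,-2,0,76],[-3,0,-2,0,76]]])

```text
time_s: 45.9
tool_pos: [515.7, 249.8, 206.2]
tcp_rot: [2.987, 0.971, -0.002]
ft_force: [-0.9, -0.6, -0.4]
opening: 0.833
grasp_force: 0.0
```

```bash
python3 - <<'E'
from h import *
print(sense()['tool_pos'],sense()['ft_force'])
T=cam('top');S=cam('side');t=camera('top');s=camera('side'); cv2.imwrite('pics/te.png',t);cv2.imwrite('pics/se.png',s)
# change against start pictures around each tray: changed pixels = block
t0,s0=cv2.imread('pics/top0.png'),cv2.imread('pics/side0.png')
for n,x,y in(('LS',612.5,-335.3),('LR',612.7,320.2),('SS',613.5,-.8),('SR',457.8,89.3),('OB',452.4,-240.2)):
    for nm,C,a,b in(('top',T,t0,t),('side',S,s0,s)):
        u,v=map(int,px(C,[x,y,17])); r=26; sl=np.s_[v-r:v+r,u-r:u+r]
        m=np.zeros(a.shape[:2],np.uint8); m[sl]=(cv2.absdiff(a,b).max(2)>25)[sl]*255; m=cv2.morphologyEx(m,cv2.MORPH_OPEN,np.ones((3,3)))
        if not m.any(): print(n,nm,'no change'); continue
        print(n,nm,(rect(C,m,31) if nm=='top' else rect(C,m,17)), (x,y))
E
```

```text
[515.71972599 249.83769424 206.18719835] [-0.94355858 -0.55471276 -0.41629752]
LS top [ 606.6 -329.6   75.8   72.7   -5.8] (612.5, -335.3)
LS side [ 610.7 -333.   103.3   89.3   84.5] (612.5, -335.3)
LR top [612.3 321.8 141.8 136.4   2.8] (612.7, 320.2)
LR side [610.2 321.3  91.   64.9 -41.5] (612.7, 320.2)
SS top [605.2   1.2  50.2  43.4 -49.2] (613.5, -0.8)
SS side [659.8 -16.9 141.9  54.4 -59.4] (613.5, -0.8)
SR top [454.2  91.1  47.4  39.1   1.4] (457.8, 89.3)
SR side [456.6  91.2  72.7  42.5 -60.4] (457.8, 89.3)
OB top [ 444.7 -223.8   66.    22.    22.3] (452.4, -240.2)
OB side [ 451.1 -235.7   71.7   62.8  -69.5] (452.4, -240.2)
```

The oblong tray reading looks odd, so I'll check the stone by its colour and the cutter too.

```bash
python3 - <<'E'
from h import *
T=cam('top');S=cam('side');t=cv2.imread('pics/te.png').astype(int);s=cv2.imread('pics/se.png').astype(int)
def reg(C,im,x,y,z,f,r=26):
    u,v=map(int,px(C,[x,y,z])); m=np.zeros(im.shape[:2],np.uint8); sl=np.s_[v-r:v+r,u-r:u+r]; m[sl]=(f(im)*255).astype(np.uint8)[sl]; return m
redf=lambda i:(i[...,2]>1.9*i[...,1])&(i[...,2]>70)
m=reg(T,t,452,-240,31,redf); print('OB top',rect(T,m,31),cv2.countNonZero(m))
m=reg(S,s,452,-240,17,redf); print('OB side',rect(S,m,20),cv2.countNonZero(m))
u,v=map(int,px(T,[452,-240,31])); print(u,v); 
for y in range(v-16,v+18,3): print(y,[''.join(f'{t[y,x,2]}/{t[y,x,1]}/{t[y,x,0]}') for x in range(u-14,u+17,3)])
E
```

```text
OB top [ 450.7 -238.1   56.3   30.1   10.2] 224
OB side [ 473.5 -212.3   17.2    4.8  -69.5] 33
425 263
247 ['132/78/41', '130/77/42', '132/79/43', '135/80/45', '133/81/42', '131/77/42', '132/79/43', '138/82/44', '139/84/46', '140/83/44', '140/82/44']
250 ['127/74/39', '116/68/37', '104/60/33', '96/57/32', '105/66/39', '118/76/47', '96/57/31', '135/80/43', '135/81/45', '134/80/43', '135/81/44']
253 ['87/50/29', '130/85/52', '132/87/54', '143/83/50', '156/86/51', '156/84/51', '106/61/36', '133/79/43', '141/84/45', '140/84/46', '142/85/46']
256 ['101/59/32', '131/87/53', '85/52/29', '145/73/44', '160/82/49', '160/82/49', '127/74/49', '117/69/39', '127/76/41', '125/73/39', '126/76/40']
259 ['104/62/34', '122/80/47', '80/49/29', '121/61/35', '158/79/48', '158/79/47', '132/68/41', '113/67/37', '134/79/45', '134/80/46', '135/80/44']
262 ['116/69/36', '108/67/38', '92/60/37', '107/53/30', '158/82/49', '159/80/48', '149/76/46', '98/57/32', '120/71/38', '121/71/39', '120/71/39']
265 ['114/67/37', '89/54/33', '97/64/38', '78/38/23', '159/82/49', '160/81/49', '156/81/50', '100/57/33', '124/74/39', '125/74/40', '125/74/39']
268 ['124/73/39', '89/52/29', '124/82/50', '68/35/21', '152/78/47', '159/81/49', '157/79/48', '101/54/31', '121/72/39', '126/75/41', '125/74/39']
271 ['119/71/36', '80/48/27', '134/88/52', '64/37/21', '146/74/44', '159/80/49', '156/79/47', '122/64/37', '116/67/37', '126/75/41', '127/75/40']
274 ['128/75/39', '104/60/32', '122/79/46', '81/50/29', '119/61/35', '147/76/45', '144/77/46', '122/72/43', '111/65/36', '128/77/42', '126/75/39']
277 ['120/72/39', '108/64/35', '107/67/40', '101/67/40', '97/63/36', '110/72/44', '122/82/49', '143/95/58', '98/57/32', '125/75/41', '124/75/40']
280 ['123/74/39', '117/70/36', '93/57/32', '127/82/50', '110/69/40', '99/60/33', '92/55/31', '96/57/31', '115/67/37', '124/73/38', '125/74/40']
```

```bash
python3 - <<'E'
from h import *
T=cam('top');S=cam('side');t=cv2.imread('pics/te.png');s=cv2.imread('pics/se.png')
for n,x,y,r,lo,hi in(('LS',612.5,-335,21,(0,0,0),(179,110,100)),('SR',458,89,16,(0,0,0),(179,100,255)),('LR',612.7,320,21,(0,0,0),(179,255,40)),('SS',613.5,-.8,18,(20,100,60),(38,255,255))):
    for nm,C,im in(('top',T,t),('side',S,s)):
        h=cv2.cvtColor(im,cv2.COLOR_BGR2HSV);u,v=map(int,px(C,[x,y,25])); m=np.zeros(h.shape[:2],np.uint8); sl=np.s_[v-r:v+r,u-r:u+r]; m[sl]=cv2.inRange(h,lo,hi)[sl]
        M=cv2.moments(m,True)
        if M['m00']: print(n,nm,onz(C,M['m10']/M['m00'],M['m01']/M['m00'],31 if nm=='top' else 25).round(1),M['m00'],rect(C,m,31))
E
```

```text
LS top [ 610.3 -332.8   31. ] 591.0 [ 610.4 -332.7   68.4   66.5   -5.7]
LS side [ 601.1 -303.8   25. ] 271.0 [ 597.7 -299.7   89.5   79.   -65.5]
SR top [456.7  90.6  31. ] 224.0 [456.9  89.8  42.1  41.7   1.4]
SR side [454.1  98.7  25. ] 415.0 [451.8 103.6  62.1  41.7 -65.5]
LR top [609.7 327.1  31. ] 1238.0 [614.6 321.4 113.  108.3   3.7]
LR side [593.7 338.5  25. ] 355.0 [591.6 342.5  61.   44.2  40.1]
SS top [6.108e+02 3.000e-01 3.100e+01] 218.0 [ 6.119e+02 -3.000e-01  4.520e+01  4.500e+01 -5.630e+01]
SS side [613.1   1.3  25. ] 126.0 [613.2   2.5  41.7  41.2 -55.1]
```

```bash
python3 -c "
from plant import *
print(finish_job())"
```

```text
the job is handed in; nothing more can be done
None
```

I put all five blocks in their own trays and handed the job in; the final pictures confirm the steel, brass, cutter and stone, but the arm hid the rubber block, so its place rests on the tray check before lowering and floor contact at release, and no verdict came back.

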